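Find the stamp case that rattles and hand it over the anvil

TASK

In one of the three closed stamp cases on the bench a stamp has come out of its seat: shake the cases lengthwise until you know which one rattles. Stand the two sound ones upright on the narrow plank shelf and hold the rattling one out to me a hand's breadth above the middle of the anvil's face, level, and finish while still holding it there. Drop nothing, and leave the other things on the bench where they are.

Things in the scene. Friction and masses are not known exactly. Their poses are not given: they have to be found in the camera images.
- case_a_center (a point): centre of one of three identical grey sheet-steel stamp cases standing on the bench: 150 mm long (x), 60 mm wide (y), 66 mm high, shut for good, 0.24 to 0.68 kg in all; the point is 33 mm above the underside, z up. Grip it across the 60 mm width, by its smooth long sides; hinge and latch are on the short ends
- case_b_center (a point): centre of the second, identical case. In one of the three, another one each time, a 0.2 kg steel stamp (28 mm round, 42 mm long) lies loose: it slides easily some 100 mm along the case's length (x), hardly across, and stays at the end it slid to while the case is level. The cases' weights do not tell which it is
- case_c_center (a point): centre of the third, identical case. Shaking lengthwise, or tipping one end down by 25 to 30 degrees and then the other, sends a loose stamp knocking from end to end: felt as knocks, and as a shift of the load of 0.15 to 0.2 N m about the case's y axis when level again. In the two sound cases nothing moves
- ledge_top (a point): middle of the top of the narrow shelf: a fixed plank 400 mm long (x), only 70 mm wide (y), 30 mm thick, level, empty at first, 158 mm above the bench, on two piles of half firebricks (114 mm square, 127 mm high, centred 135 mm either side of the middle) at the left. z up
- anvil_face (a point): middle of the flat face of the fixed bench anvil: face 72 mm wide (x), 190 mm long (y), 140 mm above the bench; the horn runs out to -y (tip 251 mm from this point, no higher than 130 mm); the base is 130 mm wide (x) and reaches 105 mm to -y, 65 mm to +y. z up
- hammer: bystander, loose: cross-peen hammer, 310 mm long, wooden handle and a 120 mm steel head 40 mm high, lying at the right, handle along its x, head to +x; origin 85 mm from the head
- chisel: bystander, loose: cold chisel, 180 mm long, 18 mm wide, 16 mm high, lying among the cases along its x; origin under its middle
- horseshoe: bystander, loose: horseshoe, about 130 x 130 mm, 10 mm thick, lying flat; origin near the middle of its opening
- brush: bystander, loose: wire brush, 270 mm long, 28 mm wide, 29 mm high, lying behind the anvil; origin under its middle
- jar: bystander, loose: white lidded jar, 72 mm across, 85 mm high, back left of the anvil; origin under its middle
- drift: bystander, loose: square steel drift, 160 mm long, 22 mm thick, lying at the right near the anvil's horn; origin under its middle
There are look-alikes about, which are no part of the job. What is shaped like the part that bears case_c_center but purple is not meant.

How it is judged:
By the outcome, as a careful person would: the job done as asked, in the order asked, and still so for the second after the job is handed in, while the arm keeps its last pose, push and grip.
It also fails if it takes over 72 s, if anything falls off the work surface, if the arm or the gripper's body presses on something with over 40 N, if the wrist force passes 120 N, or if a joint passes its speed limit or range.

ROBOT

A 6-joint arm with a two-finger parallel gripper is mounted at the origin on the work surface. World frame = base frame: x ahead of the robot, y to its left, z up, the work surface at z = 0. Lengths are in mm, angles in rad, forces in N, time in s.
With the tool pointing down it reaches from about 400 to 925 mm from the base axis. Payload 12.5 kg.
Tool frame: the origin (TCP) lies midway between the tips of the shut fingers; the grasp point (between the pads) lies 19 mm behind it; z points along the fingers, y is the direction in which the jaws open and shut (so a half turn about z gives the same grasp; the last joint's range is limited). The gripper opens to 95 mm and grips with 3 to 60 N. Pads are 20 mm wide; open, the fingers measure 119 mm over their backs; the gripper's body (75 mm by 180 mm) begins 59 mm behind the grasp point.
Start: joints at [1.161, 0.491, 1.559, -0, 1.092, -0.106], TCP at [186.951, 596.403, 214.661] pointing down, gripper open.
Joint ranges: [-3.1, 3.1], [-0.84, 2.19], [0.05, 2.79], [-1.13, 4.28], [0.06, 2.93], [-2.69, 2.69]. Speed limits (rad/s): [2.22, 2.22, 2.79, 3.14, 3.14, 3.14].

INTERFACE

Orientations are given as [roll, pitch, yaw] about the fixed x, y, z axes, in that order (R = Rz(yaw) Ry(pitch) Rx(roll)).
In Python, from cell import env gives the robot as it stands.
- The arm moves only by the tool servo_tool, never from a script. Its argument "plan" is a list of rows, each a list of 7 numbers: the shift along the tool's x, y, z in m, then the turn, a rotation vector about the tool's x, y, z in degrees, then the opening in per cent of the stroke, from 0 (shut) to 100 (fully open). In form: [[dx, dy, dz, wx, wy, wz, jaw], ...]. A call has 1 to 8 rows; each row shifts and turns the pose as measured when the row begins, along the tool's axes as they then stand; what a row does not reach is not made up. A row lasts 1/12 s, in which the tool goes at most 41.7 mm and 7.16 degrees, less where a joint would pass 70% of its speed; a pose out of reach is approached as far as the arm can. A call is refused whole if a number of a shift passes 0.0417 or a number of a turn 7.16, either way. A call with a gripper value outside its range is refused whole. The fingers move at their own pace and stop on an object; the grip force is fixed at half the most. Time passes only in rows, so rows that do not move let the fingers close. It gives the time, the measured TCP pose, the force and the opening at its end, in the units of the state.
- env.state(): the state, without advancing time (a new reading comes with each control period).
- env.read_camera(name): name is "side" or "top"; returns a dict with "img" (480x640x3 uint8, blue, green, red), "intrinsics" (3x3 intrinsics, pixels), "R" (3x3) and "t" (3): a world point X has camera coordinates R X + t. Camera axes: x right, y down, z forward; pixel columns grow to the right and rows downward; lengths in mm; the calibration is good to about 2 mm. A picture is of the moment at which its call begins. There is no depth.
- env.job_done(): hands the job in, once; it reports no verdict.
The state is a dict: "t": time; "joints": joint angles; "qvel": joint speeds; "tau": joint torques, N m; "eef_pos": TCP position; "tcp_rot": TCP orientation; "ft_force": force on the tool from outside, world axes, zero at the start; "moment": the same for the moment, N m; "opening": opening from 0.0 (shut) to 1.0 (fully open).
Only numpy, scipy, OpenCV 4.12 (cv2) and the standard library are available. Lean on these libraries where they do the work, as an engineer would, in place of code of your own. Each camera call takes 0.05 s, during which the arm holds its last target. There are 200 camera calls.

## Working session

There is one attempt and no reset: what is moved stays moved. The work goes in short steps, Python scripts to look and compute and a tool call to move; the robot and the scene stay as the last step left them, time stands still between calls to the robot, and variables do not carry over. Pictures are saved under pics/ and viewed, about 8 in all and at most 12, crops included, and the job is handed in when it is done.

Besides the shell and the picture viewer there is one more tool, called as a command line: name --pt "numbers of a row" for each row, then --argument value for the rest. servo_tool: Moves the arm, as the interface text tells. Its arguments: {"type":"object","properties":{"plan":{"type":"array","items":{"type":"array","items":{"type":"number"}}}},"required":["plan"]}

```bash
ls; mkdir -p pics; python3 - <<'E'
from cell import env
import cv2,numpy as np
for n in("top","side"):
    c=env.read_camera(n); cv2.imwrite(f"pics/{n}0.png",c["img"]); np.savez(f"pics/{n}0.npz",**c)
    print(n,np.round(c["intrinsics"],1).tolist(),np.round(c["R"],3).tolist(),np.round(c["t"],1), np.round(-c["R"].T@c["t"]))
print(env.state())
E
```

```text
pics
top [[516.2, 0.0, 318.2], [0.0, 516.2, 240.0], [0.0, 0.0, 1.0]] [[-0.023, -1.0, 0.001], [-0.985, 0.022, -0.17], [0.17, -0.005, -0.986]] [ -86.2  526.5 1257.5] [ 304.  -92. 1329.]
side [[583.6, 0.0, 321.2], [0.0, 583.6, 247.8], [0.0, 0.0, 1.0]] [[0.972, -0.237, 0.008], [-0.176, -0.745, -0.643], [0.158, 0.623, -0.766]] [-518.6   89.7 1633.7] [  261. -1074.  1313.]
{'t': 0.1, 'joints': array([ 1.16141592e+00,  4.91489294e-01,  1.55935369e+00, -1.57271382e-05,
        1.09169952e+00, -1.05592512e-01]), 'qvel': array([-0.00082602, -0.00163348, -0.00052846, -0.00118489,  0.0008654 ,
        0.00185133]), 'tau': array([ 2.83790527e-03, -6.13622904e+01, -2.58608240e+01,  6.94035343e-02,
        4.70248132e-02, -4.63121944e-05]), 'eef_pos': array([186.85876406, 596.20587036, 214.13837988]), 'tcp_rot': array([-3.14064663e+00, -8.62382470e-05,  2.83781198e+00]), 'ft_force': array([-0.55911797,  0.85675727,  0.79560177]), 'moment': array([ 0.01058529, -0.02309961,  0.01098997]), 'opening': 1.00143498748945}
```

View pics/top0.png

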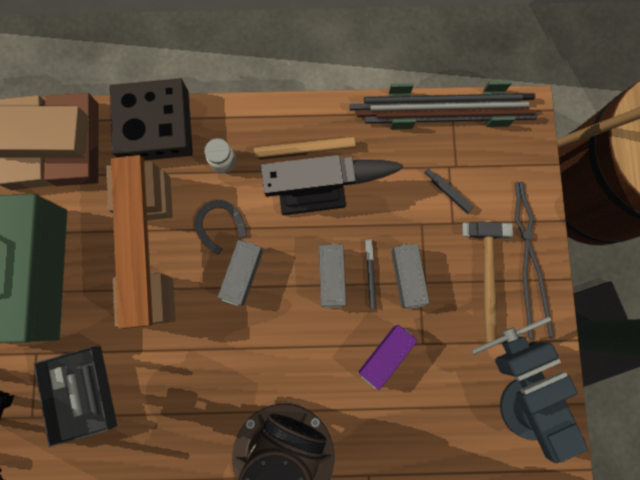

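View pics/side0.png

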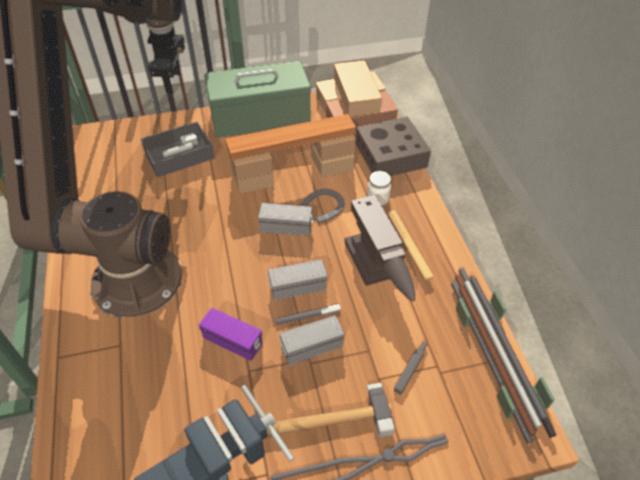

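Top view: grey cases at pixels (240,273), (332,275) and (411,275). The chisel is at (371,272), the shelf at (131,240) and the anvil face at about (303,175). The things that could pass for a case are the purple box (388,357), which is excluded, the dark tray (75,395), the swage block (150,118) and the green box (25,268). The three grey ones fit the description.

```bash
cat > h.py <<'E'
import numpy as np,cv2
def ray(c,px,z):
    K,R,t=c["intrinsics"],c["R"],c["t"]
    d=R.T@np.linalg.inv(K)@np.array([px[0],px[1],1.]); o=-R.T@t
    return o+d*(z-o[2])/d[2]
def proj(c,X):
    p=c["intrinsics"]@(c["R"]@np.array(X,float)+c["t"]); return p[:2]/p[2]
def rect(c,mask,z):
    cs,_=cv2.findContours(mask,cv2.RETR_EXTERNAL,cv2.CHAIN_APPROX_NONE); k=max(cs,key=cv2.contourArea)[:,0]
    P=np.array([ray(c,p,z)[:2] for p in k],np.float32)
    (x,y),(w,h),a=cv2.minAreaRect(P)
    if w<h: w,h,a=h,w,a+90
    a=(a+90)%180-90
    return np.round([x,y,w,h,a],1)
E
python3 - <<'E'
from h import *
c=dict(np.load("pics/top0.npz")); im=c["img"]; hsv=cv2.cvtColor(im,cv2.COLOR_BGR2HSV)
for n,(u,v) in dict(A=(240,273),B=(332,275),C=(411,275),anv=(303,175)).items():
    print(n,hsv[v,u],hsv[v-8:v+8:4,u-4].tolist())
    m=((hsv[...,1]<60)&(hsv[...,2]>(95 if n!="anv" else 80))).astype(np.uint8)*255
    b=np.zeros_like(m); 
    r=45; b[v-r:v+r,u-r:u+r]=m[v-r:v+r,u-r:u+r]
    _,l=cv2.connectedComponents(b,connectivity=4); 
    b=(l==l[v,u]).astype(np.uint8)*255
    print(rect(c,b,140 if n=="anv" else 66), b.sum()//255)
m=cv2.inRange(hsv,(5,130,110),(16,255,255)); m[:150]=0;m[335:]=0;m[:,:105]=0;m[:,155:]=0
print(hsv[240,131],hsv[240,165],hsv[180,160]); m=cv2.morphologyEx(m,cv2.MORPH_OPEN,np.ones((9,9)))
print("shelf",rect(c,m,158))
a=cv2.resize(im[225:320,205:440],None,fx=3.4,fy=3.4,interpolation=cv2.INTER_CUBIC)
b=cv2.resize(im[145:345,95:165],None,fx=1.6,fy=1.6); d=cv2.resize(im[140:220,240:420],None,fx=3,fy=3)
can=np.zeros((600,799,3),np.uint8); can[:a.shape[0],:799]=a[:,:799]; h=600-a.shape[0]
can[a.shape[0]:,:540][:min(h,240)]=d[:h]; s=cv2.resize(im[150:340,95:165],(100,h)); can[a.shape[0]:,560:660]=s
ms=cv2.resize(m[150:340,95:165],(100,h)); can[a.shape[0]:,680:780]=ms[...,None]
cv2.imwrite("pics/crop1.png",can)
E
```

```text
A [ 23  18 115] [[26, 16, 115], [30, 13, 115], [26, 16, 114], [30, 14, 113]]
[445.1  99.3 156.1  57.7 -19.3] 1462
B [ 26  16 115] [[26, 16, 114], [23, 17, 117], [26, 17, 117], [26, 15, 116]]
[ 4.353e+02 -1.296e+02  1.498e+02  5.930e+01  4.000e-01] 1439
C [ 26  18 115] [[26, 16, 115], [26, 16, 115], [26, 17, 117], [26, 15, 116]]
[ 428.5 -324.4  154.5   59.     7.5] 1454
anv [ 15  29 123] [[16, 31, 123], [16, 31, 123], [16, 31, 123], [17, 29, 123]]
[671.4 -70.5 208.2  71.1 -84. ] 2345
[ 12 168 143] [ 13 146 136] [ 15 112  89]
shelf [516.7 338.2 398.8  69.6   4.9]
```

View pics/crop1.png

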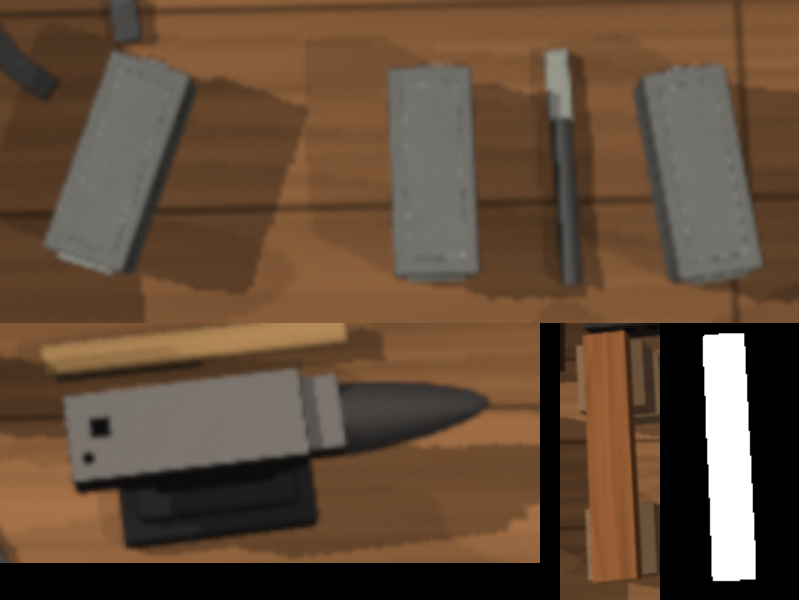

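The crop shows three plain grey cases (A, B and C from left to right) and the anvil's flat face, which ends at the step near its horn side (crop x≈300). The shelf mask fits at 399 x 70 mm. Next I compute the move to A.

```bash
cat > go.py <<'E'
import sys; from h import *; from cell import env
from scipy.spatial.transform import Rotation as Ro
def st():
    s=env.state(); R=Ro.from_euler("xyz",s["tcp_rot"]); return s,R
def go(x,y,z,yaw):
    s,R=st(); T=Ro.from_euler("xyz",[180,0,yaw],degrees=True)
    d=R.inv().apply(np.array([x,y,z])-s["eef_pos"]); w=(R.inv()*T).as_rotvec(degrees=True)
    print("tool mm",np.round(d,1),"turn",np.round(w,2),"rows>=",np.round(np.linalg.norm(d)/41.7,1),np.round(abs(w).max()/7.16,1))
def show():
    s,R=st(); print("t",round(s["t"],2),"p",np.round(s["eef_pos"],1),"rpy",np.round(np.degrees(s["tcp_rot"]),2),"F",np.round(s["ft_force"],2),"M",np.round(s["moment"],3),"op",round(s["opening"],3),"q",np.round(s["joints"],2))
if __name__=="__main__":
    show()
    for a in sys.argv[1:]: print(a); go(*map(float,a.split(",")))
E
python3 go.py 187,596,320,162.6 445,99,320,160.7 ; python3 - <<'E'
from h import *
c=dict(np.load("pics/top0.npz"))
q=[ray(c,(240+u/3,140+(v-323)/3),140) for u,v in[(65,397),(298,370),(308,455),(78,482)]]
print(np.round(q,0).tolist(),np.mean(q,0))
for p,z in[((66,340),120),((66,205),120),((371,240),16),((371,307),16)]: print(ray(c,p,z).round())
E
```

```text
t 0.1 p [186.9 596.2 214.1] rpy [-179.95   -0.    162.59] F [-0.56  0.86  0.8 ] M [ 0.011 -0.023  0.011] op 1.001 q [ 1.16  0.49  1.56 -0.    1.09 -0.11]
187,596,320,162.6
tool mm [  -0.2   -0.3 -105.9] turn [-0.05 -0.   -0.01] rows>= 2.5 0.0
445,99,320,160.7
tool mm [-395.  -397.3 -105.5] turn [-0.05 -0.    1.89] rows>= 13.7 0.3
[[694.0, 34.0, 140.0], [713.0, -153.0, 140.0], [642.0, -159.0, 140.0], [624.0, 24.0, 140.0]] [668.28157297 -63.82396718 140.        ]
[292. 487. 120.]
[611. 506. 120.]
[ 526. -235.   16.]
[ 355. -228.   16.]
```

servo_tool --pt "0 0 -0.035 0 0 0 100" --pt "0 0 -0.035 0 0 0 100" --pt "0 -0.005 -0.035 0 0 0 100" --pt "-0.028 -0.028 0 0 0 0 100" --pt "-0.028 -0.028 0 0 0 0 100" --pt "-0.028 -0.028 0 0 0 0 100" --pt "-0.028 -0.028 0 0 0 0 100" --pt "-0.028 -0.028 0 0 0 0 100"

```text
t: 0.77
eef_pos: [276.4, 414.0, 320.5]
tcp_rot: [-3.134, -0.001, 2.846]
ft_force: [0.3, 0.3, 0.2]
opening: 1.0
```

```bash
python3 go.py 445,99,320,160.7
```

```text
t 0.77 p [276.4 414.  320.5] rpy [-1.7959e+02 -5.0000e-02  1.6308e+02] F [0.27 0.32 0.17] M [-0.047 -0.085  0.033] op 1.0 q [ 0.85  0.21  1.7  -0.    1.24 -0.42]
445,99,320,160.7
tool mm [-253.  -252.3    2. ] turn [-0.41 -0.04  2.38] rows>= 8.6 0.3
```

servo_tool --pt "-0.028 -0.028 0 0 0 0 100" --pt "-0.028 -0.028 0 0 0 0 100" --pt "-0.028 -0.028 0 0 0 0 100" --pt "-0.028 -0.028 0 0 0 0 100" --pt "-0.028 -0.028 0 0 0 0 100" --pt "-0.028 -0.028 0 0 0 0 100" --pt "-0.028 -0.028 0 0 0 0 100" --pt "-0.025 -0.025 0 -0.4 0 2 100"

```text
t: 1.43
eef_pos: [426.2, 123.1, 321.6]
tcp_rot: [-3.141, -0.001, 2.814]
ft_force: [-0.3, 1.4, -0.7]
opening: 0.999
```

```bash
python3 go.py 445,99,120,160.7
```

```text
t 1.43 p [426.2 123.1 321.6] rpy [-1.7996e+02 -4.0000e-02  1.6126e+02] F [-0.35  1.41 -0.65] M [ 0.041 -0.022 -0.028] op 0.999 q [ 0.13  0.12  1.81 -0.    1.21 -1.11]
445,99,120,160.7
tool mm [-25.7 -16.6 201.6] turn [-0.04 -0.04  0.56] rows>= 4.9 0.1
```

servo_tool --pt "-0.012 -0.008 0.035 0 0 0.5 100" --pt "-0.012 -0.008 0.035 0 0 0 100" --pt "0 0 0.035 0 0 0 100" --pt "0 0 0.035 0 0 0 100" --pt "0 0 0.035 0 0 0 100" --pt "0 0 0.025 0 0 0 100" --pt "0 0 0 0 0 0 100"

```text
t: 2.02
eef_pos: [448.9, 90.8, 115.7]
tcp_rot: [3.14, 0.007, 2.792]
ft_force: [-0.5, -0.2, -0.6]
opening: 1.0
```

```bash
python3 go.py 445,99,20,160.7; python3 - <<'E'
from h import *; from cell import env
c=env.read_camera("top"); cv2.imwrite("pics/pre1.png",cv2.resize(c["img"][140:340,140:440],None,fx=2.6,fy=2.6))
E
```

```text
t 2.02 p [448.9  90.8 115.7] rpy [179.88   0.38 159.97] F [-0.48 -0.24 -0.56] M [ 0.026  0.036 -0.02 ] op 1.0 q [ 0.06  0.4   2.07 -0.    0.66 -1.16]
445,99,20,160.7
tool mm [ 7.1  6.2 95.6] turn [ 0.12  0.38 -0.73] rows>= 2.3 0.1
```

View pics/pre1.png

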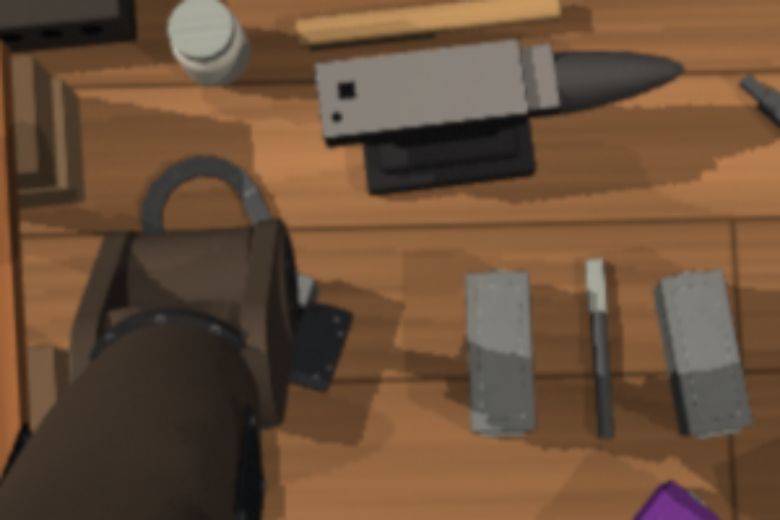

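The arm hides case A from above, at about crop (200,330), and nothing has moved. I correct sideways and then go down.

servo_tool --pt "0.007 0.006 0 0 0.3 -0.7 100" --pt "0 0 0.0 0 0 0 100" --pt "0 0 0.03 0 0 0 100" --pt "0 0 0.03 0 0 0 100" --pt "0 0 0.02 0 0 0 100" --pt "0 0 0 0 0 0 100"

```text
t: 2.57
eef_pos: [451.2, 102.0, 45.1]
tcp_rot: [3.131, 0.019, 2.809]
ft_force: [-0.0, -0.7, -0.3]
opening: 1.0
```

```bash
python3 go.py 445,99,20,160.7
```

```text
t 2.57 p [451.2 102.   45.1] rpy [179.42   1.1  160.92] F [-0.05 -0.68 -0.27] M [-0.013  0.033  0.004] op 1.0 q [ 0.08  0.54  2.12  0.    0.46 -1.16]
445,99,20,160.7
tool mm [ 5.3 -5.1 24.9] turn [0.58 1.1  0.23] rows>= 0.6 0.2
```

servo_tool --pt "0.005 -0.005 0.012 0.6 1.1 0 100" --pt "0 0 0.01 0 0 0 100" --pt "0 0 0 0 0 0 100"

```text
t: 2.82
eef_pos: [447.6, 100.0, 26.7]
tcp_rot: [3.139, 0.006, 2.81]
ft_force: [-0.9, -0.6, -0.3]
opening: 1.002
```

```bash
python3 go.py 445,99,20,160.7
```

```text
t 2.82 p [447.6 100.   26.7] rpy [179.88   0.32 161.02] F [-0.87 -0.63 -0.35] M [ 0.    -0.024  0.005] op 1.002 q [ 0.08  0.57  2.13 -0.    0.43 -1.16]
445,99,20,160.7
tool mm [ 2.1 -1.8  6.6] turn [0.12 0.32 0.32] rows>= 0.2 0.0
```

servo_tool --pt "0.002 -0.002 0.005 0 0.3 0 100" --pt "0 0 0 0 0 0 0" --pt "0 0 0 0 0 0 0" --pt "0 0 0 0 0 0 0" --pt "0 0 0 0 0 0 0" --pt "0 0 0 0 0 0 0" --pt "0 0 0 0 0 0 0"

```text
t: 3.4
eef_pos: [447.5, 99.3, 25.9]
tcp_rot: [3.136, 0.007, 2.811]
ft_force: [-0.7, -2.4, -1.3]
opening: 0.636
```

```bash
python3 go.py 445,99,20,160.7
```

```text
t 3.4 p [447.5  99.3  25.9] rpy [179.68   0.43 161.06] F [-0.66 -2.42 -1.31] M [-0.267  0.129 -0.018] op 0.636 q [ 0.07  0.57  2.14  0.01  0.42 -1.17]
445,99,20,160.7
tool mm [ 2.3 -1.1  5.9] turn [0.32 0.43 0.36] rows>= 0.2 0.1
```

Gripped at 60 mm. Now I lift, then tip.

servo_tool --pt "0 0 -0.02 0 0 0 0" --pt "0 0 -0.04 0 0 0 0" --pt "0 0 -0.04 0 0 0 0" --pt "0 0 -0.04 0 0 0 0" --pt "0 0 -0.04 0 0 0 0" --pt "0 0 -0.04 0 0 0 0" --pt "0 0 0 0 0 0 0" --pt "0 0 0 0 0 0 0"

```text
t: 4.07
eef_pos: [441.8, 98.2, 252.1]
tcp_rot: [-3.142, -0.005, 2.811]
ft_force: [-0.5, -0.0, -7.4]
opening: 0.633
```

```bash
python3 go.py 445,99,250,161
```

```text
t 4.07 p [441.8  98.2 252.1] rpy [-180.     -0.31  161.04] F [-0.49 -0.01 -7.37] M [-0.038  0.081  0.004] op 0.633 q [ 0.07  0.2   1.91  0.    1.04 -1.17]
445,99,250,161
tool mm [-2.8  1.8  2.1] turn [-0.   -0.31  0.04] rows>= 0.1 0.0
```

servo_tool --pt "0 0 0 0 7 0 0" --pt "0 0 0 0 7 0 0" --pt "0 0 0 0 7 0 0" --pt "0 0 0 0 7 0 0" --pt "0 0 0 0 4 0 0" --pt "0 0 0 0 0 0 0" --pt "0 0 0 0 0 0 0" --pt "0 0 0 0 0 0 0"

```text
t: 4.73
eef_pos: [438.3, 98.2, 241.3]
tcp_rot: [-3.138, -0.592, 2.809]
ft_force: [-0.5, 0.2, -6.3]
opening: 0.633
```

```bash
python3 go.py 442,99,250,161
```

```text
t 4.73 p [438.3  98.2 241.3] rpy [-179.78  -33.92  160.94] F [-0.46  0.24 -6.31] M [-0.32  -0.765 -0.014] op 0.633 q [-0.03  0.45  1.68  0.16  1.57 -1.32]
442,99,250,161
tool mm [ 2.2  1.9 -9. ] turn [ -0.19 -33.92   0.  ] rows>= 0.2 4.7
```

servo_tool --pt "0 0 0 0 -7 0 0" --pt "0 0 0 0 -7 0 0" --pt "0 0 0 0 -7 0 0" --pt "0 0 0 0 -7 0 0" --pt "0 0 0 0 -6 0 0" --pt "0 0 0 0 0 0 0" --pt "0 0 0 0 0 0 0" --pt "0 0 0 0 0 0 0"

```text
t: 5.4
eef_pos: [433.0, 99.7, 240.4]
tcp_rot: [-3.141, 0.023, 2.816]
ft_force: [0.2, -0.3, -5.7]
opening: 0.632
```

```bash
python3 go.py 442,99,250,161
```

```text
t 5.4 p [433.   99.7 240.4] rpy [-179.99    1.34  161.32] F [ 0.24 -0.28 -5.72] M [ 0.031  0.125 -0.031] op 0.632 q [ 0.08  0.19  1.95 -0.01  0.97 -1.16]
442,99,250,161
tool mm [-8.9  2.3 -9.4] turn [-0.01  1.34  0.32] rows>= 0.3 0.2
```

servo_tool --pt "0 0 0 0 -7 0 0" --pt "0 0 0 0 -7 0 0" --pt "0 0 0 0 -7 0 0" --pt "0 0 0 0 -7 0 0" --pt "0 0 0 0 0 0 0" --pt "0 0 0 0 0 0 0" --pt "0 0 0 0 0 0 0" --pt "0 0 0 0 0 0 0"

```text
t: 6.07
eef_pos: [435.9, 96.2, 237.9]
tcp_rot: [-3.13, 0.466, 2.81]
ft_force: [0.9, 0.2, -6.0]
opening: 0.63
```

```bash
python3 go.py 442,99,250,161
```

```text
t 6.07 p [435.9  96.2 237.9] rpy [-179.36   26.7   160.98] F [ 0.95  0.24 -6.01] M [0.254 0.61  0.025] op 0.63 q [ 0.22  0.1   2.18 -0.51  0.52 -0.61]
442,99,250,161
tool mm [-9.7  4.5 -8.7] turn [-0.64 26.7  -0.17] rows>= 0.3 3.7
```

servo_tool --pt "0 0 0 0 7 0 0" --pt "0 0 0 0 7 0 0" --pt "0 0 0 0 7 0 0" --pt "0 0 0 0 6 0 0" --pt "0 0 0 0 0 0 0" --pt "0 0 0 0 0 0 0" --pt "0 0 0 0 0 0 0"

```text
t: 6.65
eef_pos: [441.3, 97.0, 239.0]
tcp_rot: [3.138, 0.002, 2.808]
ft_force: [-0.5, 0.6, -6.9]
opening: 0.629
```

```bash
python3 go.py 442,99,250,161
```

```text
t 6.65 p [441.3  97.  239. ] rpy [1.7977e+02 1.3000e-01 1.6087e+02] F [-0.54  0.62 -6.88] M [-0.02  -0.084 -0.002] op 0.629 q [ 0.07  0.21  1.93  0.    0.99 -1.17]
442,99,250,161
tool mm [ -0.1   2.2 -11. ] turn [ 0.23  0.13 -0.13] rows>= 0.3 0.0
```

Tipping case A moved the level moment about its y axis from about +0.125 to −0.084 N m, which is what a loose stamp would do. I repeat it once with a lengthwise shake before setting A back.

servo_tool --pt "0.035 0 0 0 0 0 0" --pt "-0.04 0 0 0 0 0 0" --pt "0.04 0 0 0 7 0 0" --pt "-0.04 0 0 0 7 0 0" --pt "0.03 0 0 0 7 0 0" --pt "-0.03 0 0 0 6 0 0" --pt "0 0 0 0 0 0 0" --pt "0 0 0 0 0 0 0"

```text
t: 7.32
eef_pos: [437.1, 94.7, 212.1]
tcp_rot: [-3.127, -0.497, 2.809]
ft_force: [-0.3, 1.6, -4.3]
opening: 0.629
```

```bash
python3 go.py 442,99,250,161
```

```text
t 7.32 p [437.1  94.7 212.1] rpy [-179.16  -28.48  160.92] F [-0.32  1.63 -4.26] M [-0.186 -0.709  0.023] op 0.629 q [-0.02  0.44  1.75  0.14  1.43 -1.31]
442,99,250,161
tool mm [ 15.2   5.1 -34.9] turn [ -0.8  -28.48   0.13] rows>= 0.9 4.0
```

servo_tool --pt "0 0 0 0 -7 0 0" --pt "0 0 0 0 -7 0 0" --pt "0 0 0 0 -7 0 0" --pt "0 0 0 0 -6 0 0" --pt "0 0 0 0 0 0 0" --pt "0 0 0 0 0 0 0" --pt "0 0 0 0 0 0 0"

```text
t: 7.9
eef_pos: [436.9, 95.8, 205.9]
tcp_rot: [-3.127, -0.008, 2.82]
ft_force: [-0.3, -0.4, -6.2]
opening: 0.627
```

```bash
python3 go.py 447.5,99.3,100,161
```

```text
t 7.9 p [436.9  95.8 205.9] rpy [-179.17   -0.46  161.59] F [-0.28 -0.43 -6.24] M [ 0.014  0.09  -0.018] op 0.627 q [ 0.07  0.26  1.98 -0.01  0.92 -1.17]
447.5,99.3,100,161
tool mm [ -9.8   8.2 105.7] turn [-0.84 -0.46  0.6 ] rows>= 2.6 0.1
```

It flipped back to +0.09 N m, so A rattles. I set A back on its own spot; the other two are still to be tested.

servo_tool --pt "-0.005 0.004 0.03 -0.4 0 0.5 0" --pt "-0.004 0.004 0.03 -0.4 0 0 0" --pt "0 0 0.03 0 0 0 0" --pt "0 0 0.03 0 0 0 0" --pt "0 0 0.03 0 0 0 0" --pt "0 0 0 0 0 0 0"

```text
t: 8.4
eef_pos: [453.4, 100.0, 51.3]
tcp_rot: [3.139, -0.009, 2.809]
ft_force: [-1.5, -0.2, -7.5]
opening: 0.629
```

```bash
python3 go.py 447.5,99.3,26,161
```

```text
t 8.4 p [453.4 100.   51.3] rpy [179.84  -0.51 160.93] F [-1.45 -0.21 -7.52] M [0.01  0.333 0.014] op 0.629 q [ 0.07  0.53  2.1   0.01  0.52 -1.18]
447.5,99.3,26,161
tool mm [ 5.1 -2.7 25.4] turn [ 0.16 -0.5  -0.07] rows>= 0.6 0.1
```

servo_tool --pt "0.005 -0.002 0.008 0 -0.5 0 0" --pt "0 0 0.008 0 0 0 0" --pt "0 0 0.006 0 0 0 0" --pt "0 0 0 0 0 0 0"

```text
t: 8.73
eef_pos: [451.8, 99.2, 29.2]
tcp_rot: [3.139, -0.003, 2.807]
ft_force: [-0.0, -1.3, -6.7]
opening: 0.631
```

```bash
python3 go.py 447.5,99.3,26,161
```

```text
t 8.73 p [451.8  99.2  29.2] rpy [ 1.7986e+02 -1.5000e-01  1.6083e+02] F [-0.03 -1.25 -6.66] M [0.037 0.109 0.024] op 0.631 q [ 0.07  0.57  2.12  0.01  0.45 -1.17]
447.5,99.3,26,161
tool mm [ 4.1 -1.3  3.2] turn [ 0.14 -0.15 -0.17] rows>= 0.1 0.0
```

servo_tool --pt "0.004 -0.001 0.002 0 0 0 0" --pt "0 0 0.002 0 0 0 0" --pt "0 0 0.001 0 0 0 0" --pt "0 0 0 0 0 0 0"

```text
t: 9.07
eef_pos: [449.6, 99.6, 27.5]
tcp_rot: [3.137, 0.002, 2.808]
ft_force: [-0.0, -0.2, -6.0]
opening: 0.632
```

```bash
python3 go.py 447.5,99.3,26,161
```

```text
t 9.07 p [449.6  99.6  27.5] rpy [1.7975e+02 9.0000e-02 1.6087e+02] F [-0.04 -0.17 -6.04] M [-0.03   0.106 -0.034] op 0.632 q [ 0.07  0.57  2.13  0.01  0.44 -1.17]
447.5,99.3,26,161
tool mm [ 1.9 -1.   1.5] turn [ 0.25  0.09 -0.13] rows>= 0.1 0.0
```

servo_tool --pt "0.001 0 0.003 0 0 0 0" --pt "0 0 0.003 0 0 0 0" --pt "0 0 0 0 0 0 0"

```text
t: 9.32
eef_pos: [450.5, 99.7, 25.9]
tcp_rot: [3.135, 0.008, 2.809]
ft_force: [-0.6, -0.2, -6.9]
opening: 0.633
```

```bash
python3 go.py 447.5,99.3,26,161
```

```text
t 9.32 p [450.5  99.7  25.9] rpy [179.63   0.49 160.95] F [-0.59 -0.19 -6.94] M [ 0.038  0.087 -0.009] op 0.633 q [ 0.07  0.58  2.13  0.01  0.42 -1.17]
447.5,99.3,26,161
tool mm [ 2.7 -1.3 -0.1] turn [ 0.37  0.49 -0.05] rows>= 0.1 0.1
```

servo_tool --pt "0.002 0 0.003 0 0.4 0 0" --pt "0 0 0.002 0 0 0 0" --pt "0 0 0 0 0 0 0"

```text
t: 9.57
eef_pos: [450.1, 100.1, 24.6]
tcp_rot: [3.133, 0.007, 2.81]
ft_force: [-0.2, -0.2, -6.0]
opening: 0.634
```

```bash
python3 go.py 447.5,99.3,26,161
```

```text
t 9.57 p [450.1 100.1  24.6] rpy [179.51   0.4  161.02] F [-0.21 -0.21 -6.03] M [ 0.021  0.122 -0.036] op 0.634 q [ 0.07  0.58  2.13  0.01  0.42 -1.18]
447.5,99.3,26,161
tool mm [ 2.2 -1.6 -1.4] turn [0.49 0.4  0.02] rows>= 0.1 0.1
```

servo_tool --pt "0.001 0 0.003 0 0.4 0 0" --pt "0.001 0 0.003 0 0 0 0" --pt "0 0 0 0 0 0 0"

```text
t: 9.82
eef_pos: [450.4, 100.3, 22.1]
tcp_rot: [3.131, 0.006, 2.812]
ft_force: [-0.5, 0.2, -6.6]
opening: 0.631
```

```bash
python3 go.py 447.5,99.3,26,161;  python3 - <<'E'
from h import *; from cell import env
c=env.read_camera("side"); p=proj(c,[447,99,20]); print(p); u,v=map(int,p)
cv2.imwrite("pics/a_side.png",cv2.resize(c["img"][v-75:v+75,u-100:u+100],None,fx=4,fy=4,interpolation=cv2.INTER_CUBIC))
E
```

```text
t 9.82 p [450.4 100.3  22.1] rpy [179.38   0.37 161.11] F [-0.53  0.18 -6.61] M [ 0.037  0.134 -0.014] op 0.631 q [ 0.07  0.58  2.13  0.02  0.41 -1.19]
447.5,99.3,26,161
tool mm [ 2.4 -1.9 -3.9] turn [0.62 0.37 0.11] rows>= 0.1 0.1
[285.3204815  222.51090664]
```

View pics/a_side.png

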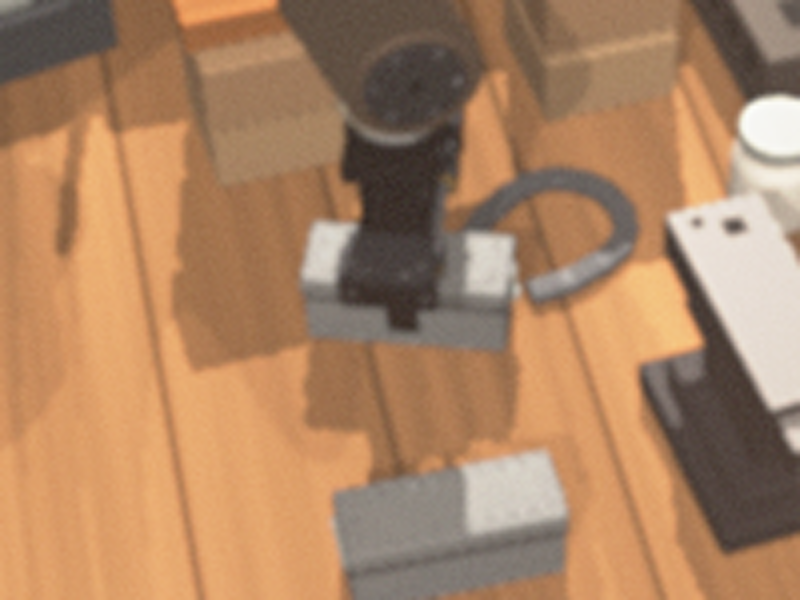

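The side picture (5th viewed) shows A held level close above its old spot, at crop (410,290). I continue down to contact.

servo_tool --pt "0.001 0 0.003 0.5 0.3 0 0" --pt "0.001 0 0.003 0 0 0 0" --pt "0 0 0.003 0 0 0 0" --pt "0 0 0 0 0 0 0"

```text
t: 10.2
eef_pos: [451.1, 100.1, 17.6]
tcp_rot: [3.138, 0.008, 2.812]
ft_force: [-1.1, -0.2, -6.1]
opening: 0.629
```

```bash
python3 go.py 447.5,99.3,20,161
```

```text
t 10.2 p [451.1 100.1  17.6] rpy [179.8    0.47 161.14] F [-1.11 -0.18 -6.1 ] M [-0.001  0.103 -0.045] op 0.629 q [ 0.08  0.59  2.13 -0.    0.41 -1.17]
447.5,99.3,20,161
tool mm [ 3.1 -1.9 -2.4] turn [0.2  0.47 0.14] rows>= 0.1 0.1
```

servo_tool --pt "0.002 -0.001 0.003 0 0.4 0 0" --pt "0.001 0 0.003 0 0 0 0" --pt "0 0 0.002 0 0 0 0" --pt "0 0 0 0 0 0 0"

```text
t: 10.53
eef_pos: [451.2, 100.2, 14.2]
tcp_rot: [3.135, 0.01, 2.813]
ft_force: [0.2, 0.0, -6.0]
opening: 0.63
```

```bash
python3 go.py 447.5,99.3,12,161;  python3 - <<'E'
from h import *; from cell import env
c=env.read_camera("side"); p=proj(c,[447,99,20]); print(p); u,v=map(int,p)
cv2.imwrite("pics/a_side2.png",cv2.resize(c["img"][v-35:v+45,u-50:u+50],None,fx=7,fy=7,interpolation=cv2.INTER_CUBIC))
E
```

```text
t 10.53 p [451.2 100.2  14.2] rpy [179.61   0.56 161.2 ] F [ 0.24  0.   -5.98] M [0.046 0.109 0.001] op 0.63 q [ 0.07  0.6   2.14  0.01  0.39 -1.17]
447.5,99.3,12,161
tool mm [ 3.2 -2.   2.1] turn [0.39 0.56 0.2 ] rows>= 0.1 0.1
[285.3204815  222.51090664]
```

```bash
python3 - <<'E'
import cv2,numpy as np
a=cv2.imread("pics/side0.png")[187:267,235:335]; a=cv2.resize(a,None,fx=4,fy=4,interpolation=cv2.INTER_CUBIC)
b=cv2.resize(cv2.imread("pics/a_side2.png"),(400,320),interpolation=cv2.INTER_AREA)
cv2.imwrite("pics/cmp.png",np.hstack([a,b]))
E
```

```text
(no output)
```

View pics/cmp.png

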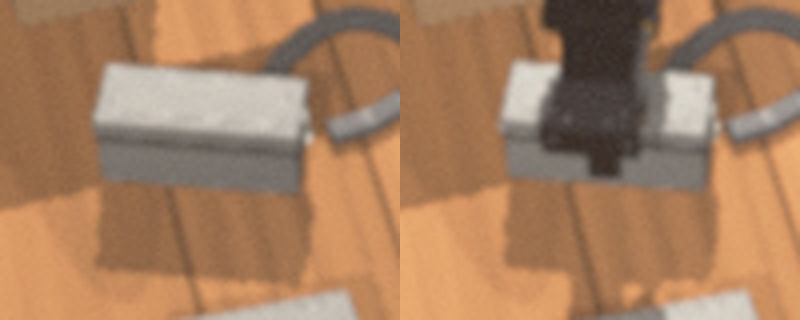

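Left is the original and right is now. Case A's bottom edge is within about 1 px of its original height and about 4 mm off in x. The force still shows the full weight, so I ease down further.

servo_tool --pt "0.001 0 0.003 0 0.4 0 0" --pt "0.001 0 0.003 0 0 0 0" --pt "0 0 0.0 0 0 0 0"

```text
t: 10.83
eef_pos: [451.2, 100.3, 10.5]
tcp_rot: [3.134, 0.007, 2.815]
ft_force: [0.9, -0.6, -7.5]
opening: 0.632
```

```bash
python3 go.py 447.5,99.3,12,161
```

```text
t 10.83 p [451.2 100.3  10.5] rpy [179.54   0.42 161.26] F [ 0.92 -0.62 -7.46] M [ 0.013 -0.052  0.062] op 0.632 q [ 0.07  0.61  2.14  0.01  0.39 -1.18]
447.5,99.3,12,161
tool mm [ 3.2 -2.1 -1.6] turn [0.46 0.42 0.26] rows>= 0.1 0.1
```

servo_tool --pt "0 0 0.002 0 0 0 0" --pt "0 0 0.002 0 0 0 0" --pt "0 0 0.0 0 0 0 0"

```text
t: 11.08
eef_pos: [452.0, 100.2, 8.8]
tcp_rot: [3.133, 0.01, 2.816]
ft_force: [0.3, -0.2, -6.2]
opening: 0.631
```

```bash
python3 go.py 447.5,99.3,12,161
```

```text
t 11.08 p [452.  100.2   8.8] rpy [179.49   0.56 161.32] F [ 0.27 -0.23 -6.2 ] M [-0.029  0.084 -0.028] op 0.631 q [ 0.07  0.61  2.14  0.01  0.38 -1.18]
447.5,99.3,12,161
tool mm [ 3.9 -2.3 -3.3] turn [0.51 0.55 0.32] rows>= 0.1 0.1
```

```bash
python3 - <<'E'
from h import *; from cell import env
c=dict(np.load("pics/side0.npz")); a=np.radians(-19); ex=np.array([np.cos(a),np.sin(a),0]); ey=np.array([-np.sin(a),np.cos(a),0])
def corners(o,z): return [proj(c,o+s*75*ex-30*ey+[0,0,z]).round(1).tolist() for s in(-1,1)]
print("orig bottom",corners(np.array([446,99,0.]),0),"top",corners(np.array([446,99,0.]),66))
for w in(30,35,45): print("tip",proj(c,np.array([451.2,100.2,14.2])-w*ey).round(1))
# edges now
d=env.read_camera("side"); 
for n,im in(("old",c["img"]),("now",d["img"])):
    g=cv2.cvtColor(im,cv2.COLOR_BGR2HSV)
    for u in (266,270,303,306): 
        col=g[200:245,u,1]; k=np.where(col<70)[0]; print(n,u,"grey rows",k.min()+200,k.max()+200)
E
```

```text
orig bottom [[259.1, 232.6], [308.9, 236.3]] top [[257.5, 217.6], [308.7, 221.3]]
tip [285.4 230.7]
tip [285.2 232. ]
tip [284.7 234.5]
old 266 grey rows 203 231
old 270 grey rows 203 231
old 303 grey rows 200 234
old 306 grey rows 200 234
now 266 grey rows 202 230
now 270 grey rows 203 231
now 303 grey rows 200 233
now 306 grey rows 200 233
```

servo_tool --pt "0 0 0.002 0 0 0 0" --pt "0 0 0.002 0 0 0 0" --pt "0 0 0.0 0 0 0 0"

```text
t: 11.38
eef_pos: [452.5, 100.3, 6.8]
tcp_rot: [3.132, 0.012, 2.817]
ft_force: [0.4, -0.3, -6.3]
opening: 0.632
```

```bash
python3 go.py 447.5,99.3,12,161
```

```text
t 11.38 p [452.5 100.3   6.8] rpy [179.46   0.66 161.38] F [ 0.37 -0.33 -6.34] M [-0.075  0.069  0.023] op 0.632 q [ 0.07  0.62  2.14  0.01  0.37 -1.18]
447.5,99.3,12,161
tool mm [ 4.4 -2.5 -5.3] turn [0.54 0.66 0.39] rows>= 0.2 0.1
```

servo_tool --pt "0.001 0 0.002 0.3 0.5 0 0" --pt "0 0 0.002 0 0 0 0" --pt "0 0 0.0 0 0 0 0"

```text
t: 11.63
eef_pos: [452.5, 100.2, 4.9]
tcp_rot: [3.137, 0.005, 2.817]
ft_force: [0.5, 0.1, -6.0]
opening: 0.632
```

```bash
python3 go.py 447.5,99.3,12,161
```

```text
t 11.63 p [452.5 100.2   4.9] rpy [179.75   0.29 161.42] F [ 0.48  0.07 -5.96] M [ 0.005  0.06  -0.022] op 0.632 q [ 0.07  0.62  2.13  0.01  0.38 -1.18]
447.5,99.3,12,161
tool mm [ 4.4 -2.4 -7.2] turn [0.25 0.29 0.42] rows>= 0.2 0.1
```

```bash
python3 - <<'E'
from h import *; from cell import env
c=dict(np.load("pics/side0.npz"));d=env.read_camera("side"); cv2.imwrite("pics/a3.png",d["img"])
p=cv2.imread("pics/a_side.png"); 
ims=[cv2.resize(c["img"][187:267,235:335],(400,320),interpolation=cv2.INTER_CUBIC), cv2.resize(d["img"][187:267,235:335],(400,320),interpolation=cv2.INTER_CUBIC), p[160:480,200:600]]
for n,im in(("old",ims[0]),("now",ims[1]),("tcp22",ims[2])):
    g=cv2.cvtColor(cv2.GaussianBlur(im,(9,9),0),cv2.COLOR_BGR2HSV)[...,1].astype(float)
    for u in(115,130,250,270,290):
        k=np.where(g[100:240,u]<70)[0]; print(n,u,"bottom grey row",(k.max()+100)/4)
    r=np.where(g[150,:]<70)[0]; print("cols",r.min()/4,r.max()/4)
cv2.imwrite("pics/cmp2.png",np.hstack(ims[1:]))
E
```

```text
old 115 bottom grey row 45.0
old 130 bottom grey row 45.0
old 250 bottom grey row 47.5
old 270 bottom grey row 47.75
old 290 bottom grey row 48.0
cols 25.0 75.0
now 115 bottom grey row 44.0
now 130 bottom grey row 44.0
now 250 bottom grey row 46.25
now 270 bottom grey row 46.75
now 290 bottom grey row 47.0
cols 27.0 76.75
tcp22 115 bottom grey row 43.75
tcp22 130 bottom grey row 44.0
tcp22 250 bottom grey row 46.25
tcp22 270 bottom grey row 46.75
tcp22 290 bottom grey row 47.0
cols 26.75 76.75
```

View pics/cmp2.png

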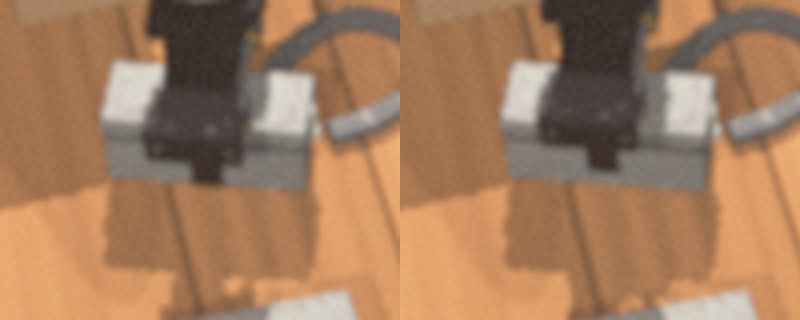

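The case is in the same pixels at TCP z=22 and z=5, so it stands on the bench, about 4 mm off in x, and the fingers have slid down its sides. I open and see what the force does.

servo_tool --pt "0 0 0 0 0 0 100" --pt "0 0 0 0 0 0 100" --pt "0 0 0 0 0 0 100" --pt "0 0 0 0 0 0 100"

```text
t: 12.02
eef_pos: [452.6, 100.8, 3.2]
tcp_rot: [3.137, 0.003, 2.817]
ft_force: [-0.2, -0.1, 0.6]
opening: 0.854
```

```bash
python3 go.py 451,99.3,30,161;python3 - <<'E'
from h import *; from cell import env
d=env.read_camera("side"); im=cv2.resize(d["img"][187:267,235:335],(400,320),interpolation=cv2.INTER_CUBIC)
g=cv2.cvtColor(cv2.GaussianBlur(im,(9,9),0),cv2.COLOR_BGR2HSV)[...,1].astype(float)
for u in(115,130,250,270,290):
    k=np.where(g[100:240,u]<70)[0]; print(u,"bottom grey row",(k.max()+100)/4)
r=np.where(g[150,:]<70)[0]; print("cols",r.min()/4,r.max()/4)
E
```

```text
t 12.02 p [452.6 100.8   3.2] rpy [179.76   0.19 161.42] F [-0.22 -0.12  0.63] M [ 0.005 -0.017  0.006] op 0.854 q [ 0.07  0.63  2.13  0.01  0.38 -1.18]
451,99.3,30,161
tool mm [  1.   -1.8 -26.8] turn [0.24 0.19 0.42] rows>= 0.6 0.1
115 bottom grey row 44.0
130 bottom grey row 44.0
250 bottom grey row 46.25
270 bottom grey row 46.75
290 bottom grey row 47.0
cols 27.0 77.0
```

On release F went to 0 and nothing moved in the picture, so A stands safely, 4 mm from where it was. Next is case B.

servo_tool --pt "0 0 0 0 0 0 100" --pt "0 0 -0.02 0 0 0 100" --pt "0 0 -0.04 0 0 0 100" --pt "0 0 -0.04 0 0 0 100" --pt "0 0 -0.04 0 0 0 100" --pt "0 0 -0.02 0 0 -6.5 100" --pt "0 0 -0.0 0 0 -6.5 100" --pt "0 0 0 0 0 -6.5 100"

```text
t: 12.73
eef_pos: [451.4, 100.5, 169.5]
tcp_rot: [3.139, 0.001, -3.117]
ft_force: [-0.4, 0.1, -0.7]
opening: 0.996
```

```bash
python3 go.py 434,-130,150,180.4
```

```text
t 12.73 p [451.4 100.5 169.5] rpy [ 1.7984e+02  4.0000e-02 -1.7860e+02] F [-0.44  0.09 -0.69] M [-0.034 -0.063  0.068] op 0.996 q [ 0.07  0.32  2.    0.    0.82 -1.52]
434,-130,150,180.4
tool mm [  23.1 -230.    18.8] turn [0.16 0.04 1.  ] rows>= 5.6 0.1
```

servo_tool --pt "0.004 -0.039 0 0 0 1 100" --pt "0.004 -0.039 0 0 0 0 100" --pt "0.004 -0.039 0 0 0 0 100" --pt "0.004 -0.039 0 0 0 0 100" --pt "0.004 -0.039 0.0 0 0 0 100" --pt "0.003 -0.035 0.01 0 0 0 100" --pt "0 0 0.01 0 0 0 100"

```text
t: 13.32
eef_pos: [433.7, -137.2, 151.4]
tcp_rot: [3.141, 0.01, -3.117]
ft_force: [0.7, 1.4, 0.0]
opening: 0.999
```

```bash
python3 go.py 434,-130,25,180.4
```

```text
t 13.32 p [ 433.7 -137.2  151.4] rpy [ 179.97    0.57 -178.57] F [0.72 1.4  0.02] M [0.097 0.04  0.011] op 0.999 q [-0.45  0.34  2.04  0.01  0.75 -2.06]
434,-130,25,180.4
tool mm [  0.8   7.1 126.4] turn [0.04 0.57 1.03] rows>= 3.0 0.1
```

servo_tool --pt "0 0.006 0.02 0 0.5 1 100" --pt "0 0 0.025 0 0 0 100" --pt "0 0 0.025 0 0 0 100" --pt "0 0 0.025 0 0 0 100" --pt "0.002 0 0.02 0 0.4 0 100" --pt "0 0 0 0 0 0 100"

```text
t: 13.82
eef_pos: [431.5, -135.1, 31.3]
tcp_rot: [-3.141, -0.004, 3.14]
ft_force: [0.2, 0.3, -0.2]
opening: 1.002
```

```bash
python3 go.py 434,-130,25,180.4
```

```text
t 13.82 p [ 431.5 -135.1   31.3] rpy [-179.98   -0.21  179.92] F [ 0.23  0.3  -0.25] M [ 0.04   0.002 -0.058] op 1.002 q [-0.45  0.56  2.14 -0.    0.44 -2.01]
434,-130,25,180.4
tool mm [-2.5  5.1  6.3] turn [-0.02 -0.21 -0.48] rows>= 0.2 0.1
```

servo_tool --pt "-0.002 0.006 0.006 0 0 0 100" --pt "0 0 0 0 0 0 100" --pt "0 0 0 0 0 0 0" --pt "0 0 0 0 0 0 0" --pt "0 0 0 0 0 0 0" --pt "0 0 0 0 0 0 0" --pt "0 0 0 0 0 0 0" --pt "0 0 0 0 0 0 0"

```text
t: 14.48
eef_pos: [435.7, -128.8, 29.1]
tcp_rot: [-3.139, 0.002, 3.141]
ft_force: [-0.1, -0.7, 0.1]
opening: 0.635
```

```bash
python3 go.py 434,-130,25,180.4
```

```text
t 14.48 p [ 435.7 -128.8   29.1] rpy [-1.7985e+02  1.1000e-01  1.7996e+02] F [-0.1  -0.66  0.06] M [-0.14  -0.052  0.021] op 0.635 q [-0.43  0.57  2.14 -0.    0.43 -2.  ]
434,-130,25,180.4
tool mm [ 1.7 -1.2  4.1] turn [-0.15  0.11 -0.44] rows>= 0.1 0.1
```

servo_tool --pt "0 0 -0.02 0 0 0 0" --pt "0 0 -0.04 0 0 0 0" --pt "0 0 -0.04 0 0 0 0" --pt "0 0 -0.04 0 0 0 0" --pt "0 0 -0.04 0 0 0 0" --pt "0 0 -0.04 0 0 0 0" --pt "0 0 0 0 0 0 0"

```text
t: 15.07
eef_pos: [433.1, -127.6, 257.5]
tcp_rot: [3.141, -0.006, 3.14]
ft_force: [0.9, 0.3, -2.8]
opening: 0.631
```

```bash
python3 go.py 434,-130,250,180.4
```

```text
t 15.07 p [ 433.1 -127.6  257.5] rpy [179.95  -0.32 179.91] F [ 0.9   0.29 -2.76] M [ 0.008 -0.044 -0.012] op 0.631 q [-0.43  0.2   1.9  -0.    1.05 -2.  ]
434,-130,250,180.4
tool mm [-1.  -2.4  7.5] turn [ 0.05 -0.32 -0.49] rows>= 0.2 0.1
```

B grasped at TCP z≈29. I now run the same shake and tip test.

servo_tool --pt "0 0 0 0 7 0 0" --pt "0 0 0 0 7 0 0" --pt "0 0 0 0 7 0 0" --pt "0 0 0 0 7 0 0" --pt "0.03 0 0 0 0 0 0" --pt "-0.03 0 0 0 0 0 0" --pt "0 0 0 0 0 0 0" --pt "0 0 0 0 0 0 0"

```text
t: 15.73
eef_pos: [431.3, -127.5, 250.1]
tcp_rot: [3.139, -0.527, 3.14]
ft_force: [-0.5, 0.0, -2.0]
opening: 0.631
```

servo_tool --pt "0 0 0 0 -7 0 0" --pt "0 0 0 0 -7 0 0" --pt "0 0 0 0 -7 0 0" --pt "0 0 0 0 -6 0 0" --pt "0 0 0 0 0 0 0" --pt "0 0 0 0 0 0 0" --pt "0 0 0 0 0 0 0"

```text
t: 16.32
eef_pos: [429.6, -127.1, 245.2]
tcp_rot: [3.138, -0.046, 3.138]
ft_force: [0.5, 0.2, -2.7]
opening: 0.632
```

```bash
python3 go.py 434,-130,250,180
```

```text
t 16.32 p [ 429.6 -127.1  245.2] rpy [179.8   -2.65 179.78] F [ 0.45  0.23 -2.73] M [ 0.045 -0.091 -0.025] op 0.632 q [-0.43  0.22  1.9  -0.02  1.06 -1.98]
434,-130,250,180
tool mm [-4.1 -2.9 -5. ] turn [ 0.21 -2.65 -0.23] rows>= 0.2 0.4
```

servo_tool --pt "0 0 0 0 -7 0 0" --pt "0 0 0 0 -7 0 0" --pt "0 0 0 0 -7 0 0" --pt "0 0 0 0 -7 0 0" --pt "0.03 0 0 0 0 0 0" --pt "-0.03 0 0 0 0 0 0" --pt "0 0 0 0 0 0 0" --pt "0 0 0 0 0 0 0"

```text
t: 16.98
eef_pos: [425.0, -122.8, 235.6]
tcp_rot: [3.122, 0.409, 3.139]
ft_force: [0.5, 0.0, -3.5]
opening: 0.629
```

```bash
python3 go.py 434,-130,250,180
```

```text
t 16.98 p [ 425.  -122.8  235.6] rpy [178.85  23.44 179.86] F [ 0.46  0.03 -3.52] M [ 0.006  0.459 -0.063] op 0.629 q [-0.58  0.08  2.19  0.44  0.58 -2.48]
434,-130,250,180
tool mm [-14.   -7.   -9.8] turn [ 1.1  23.44  0.1 ] rows>= 0.4 3.3
```

servo_tool --pt "0 0 0 0 -4 0 0" --pt "0 0 0 0 0 0 0" --pt "0 0 0 0 7 0 0" --pt "0 0 0 0 7 0 0" --pt "0 0 0 0 7 0 0" --pt "0 0 0 0 6 0 0" --pt "0 0 0 0 0 0 0" --pt "0 0 0 0 0 0 0"

```text
t: 17.65
eef_pos: [428.7, -127.4, 236.2]
tcp_rot: [3.135, 0.013, 3.139]
ft_force: [-0.8, 1.1, -3.3]
opening: 0.625
```

```bash
python3 go.py 434,-130,250,180
```

```text
t 17.65 p [ 428.7 -127.4  236.2] rpy [179.6    0.77 179.87] F [-0.8   1.07 -3.3 ] M [-0.006  0.02   0.004] op 0.625 q [-0.44  0.21  1.95  0.01  0.98 -2.02]
434,-130,250,180
tool mm [ -5.5  -2.5 -13.8] turn [ 0.4   0.77 -0.13] rows>= 0.4 0.1
```

servo_tool --pt "0 0 0 0 0 0 0" --pt "0 0 0 0 0 0 0"

```text
t: 17.82
eef_pos: [428.8, -127.4, 235.7]
tcp_rot: [3.135, 0.015, 3.139]
ft_force: [-0.3, -0.4, -3.3]
opening: 0.629
```

```bash
python3 go.py 540,-20,300,184.9 611,346,300,184.9
```

```text
t 17.82 p [ 428.8 -127.4  235.7] rpy [179.64   0.86 179.83] F [-0.3  -0.36 -3.32] M [ 0.057  0.037 -0.04 ] op 0.629 q [-0.44  0.21  1.95  0.01  0.97 -2.02]
540,-20,300,184.9
tool mm [-111.8  108.2  -62. ] turn [ 0.32  0.88 -5.07] rows>= 4.0 0.7
611,346,300,184.9
tool mm [-181.7  474.3  -58.6] turn [ 0.32  0.88 -5.07] rows>= 12.3 0.7
```

B's level moment stayed within about 0.07 N m, within noise and opposite in sign to A's swing, so B is sound. It goes to the far half of the shelf.

servo_tool --pt "0 0.01 -0.035 0 0.5 -2.5 0" --pt "-0.014 0.037 0 0 0 -2.5 0" --pt "-0.014 0.037 0 0 0 0 0" --pt "-0.014 0.037 0 0 0 0 0" --pt "-0.014 0.037 0 0 0 0 0" --pt "-0.014 0.037 0 0 0 0 0" --pt "-0.014 0.037 0 0 0 0 0" --pt "-0.014 0.037 0 0 0 0 0"

```text
t: 18.48
eef_pos: [504.2, 151.1, 276.2]
tcp_rot: [3.135, 0.018, -3.072]
ft_force: [1.2, -0.9, -2.8]
opening: 0.633
```

```bash
python3 go.py 611,346,270,184.9
```

```text
t 18.48 p [504.2 151.1 276.2] rpy [ 179.59    1.04 -176.01] F [ 1.19 -0.91 -2.84] M [-0.006 -0.078 -0.057] op 0.633 q [ 0.16  0.28  1.73  0.01  1.12 -1.48]
611,346,270,184.9
tool mm [-120.   187.     9.7] turn [ 0.4   1.04 -0.9 ] rows>= 5.3 0.1
```

servo_tool --pt "-0.02 0.032 0 0 1 -0.9 0" --pt "-0.02 0.032 0 0 0 0 0" --pt "-0.02 0.032 0 0 0 0 0" --pt "-0.02 0.032 0 0 0 0 0" --pt "-0.02 0.03 0 0 0 0 0" --pt "-0.01 0.01 0 0 0 0 0" --pt "0 0 0 0 0 0 0"

```text
t: 19.07
eef_pos: [600.5, 340.4, 277.7]
tcp_rot: [3.128, 0.006, -3.055]
ft_force: [0.2, -0.1, -3.2]
opening: 0.628
```

```bash
python3 go.py 611,346,200,184.9
```

```text
t 19.07 p [600.5 340.4 277.7] rpy [ 179.24    0.33 -175.03] F [ 0.24 -0.06 -3.25] M [ 0.044 -0.021 -0.01 ] op 0.628 q [ 0.42  0.54  1.31  0.01  1.29 -1.24]
611,346,200,184.9
tool mm [-10.5   3.6  77.8] turn [0.76 0.33 0.07] rows>= 1.9 0.1
```

servo_tool --pt "-0.008 0.004 0.02 0.7 0.3 0 0" --pt "-0.003 0.002 0.02 0 0 0 0" --pt "0 0 0.02 0 0 0 0" --pt "0 0 0.006 0 0 0 0" --pt "0 0 0 0 0 0 0"

```text
t: 19.48
eef_pos: [610.3, 344.2, 210.2]
tcp_rot: [3.139, 0.003, -3.057]
ft_force: [-0.3, -0.8, -2.7]
opening: 0.629
```

```bash
python3 go.py 611,346.3,188,184.9
```

```text
t 19.48 p [610.3 344.2 210.2] rpy [ 1.7983e+02  1.6000e-01 -1.7516e+02] F [-0.33 -0.84 -2.68] M [-0.002  0.027 -0.024] op 0.629 q [ 0.42  0.6   1.36  0.    1.17 -1.24]
611,346.3,188,184.9
tool mm [-0.8  1.9 22.2] turn [ 0.17  0.16 -0.06] rows>= 0.5 0.0
```

servo_tool --pt "0 0.002 0.008 0 0 0 0" --pt "0 0 0.007 0 0 0 0" --pt "0 0 0 0 0 0 0"

```text
t: 19.73
eef_pos: [610.3, 344.8, 196.8]
tcp_rot: [3.137, 0.005, -3.059]
ft_force: [-0.6, -0.3, -3.7]
opening: 0.631
```

```bash
python3 go.py 611,346.3,187,184.9
```

```text
t 19.73 p [610.3 344.8 196.8] rpy [ 179.76    0.31 -175.28] F [-0.56 -0.31 -3.73] M [ 0.02   0.109 -0.019] op 0.631 q [ 0.42  0.62  1.38  0.    1.14 -1.24]
611,346.3,187,184.9
tool mm [-0.7  1.4  9.8] turn [ 0.24  0.31 -0.18] rows>= 0.2 0.0
```

servo_tool --pt "0 0.002 0.005 0.2 0.3 0 0" --pt "0 0.001 0.005 0 0 0 0"

```text
t: 19.9
eef_pos: [610.7, 347.8, 188.4]
tcp_rot: [3.14, 0.003, -3.06]
ft_force: [-0.2, 0.3, -2.8]
opening: 0.63
```

```bash
python3 go.py 611,346.3,187,184.9; python3 - <<'E'
from h import *; from cell import env
c=env.read_camera("side"); p=proj(c,[611,346,180]); print(p); u,v=map(int,p)
cv2.imwrite("pics/sh1.png",cv2.resize(c["img"][v-50:v+50,u-65:u+65],None,fx=6,fy=6,interpolation=cv2.INTER_CUBIC))
E
```

```text
t 19.9 p [610.7 347.8 188.4] rpy [ 1.7991e+02  1.6000e-01 -1.7531e+02] F [-0.21  0.32 -2.79] M [ 0.043  0.067 -0.055] op 0.63 q [ 0.42  0.63  1.38  0.    1.13 -1.23]
611,346.3,187,184.9
tool mm [-0.1 -1.5  1.4] turn [ 0.09  0.16 -0.21] rows>= 0.1 0.0
[319.41512557 121.34379448]
```

View pics/sh1.png

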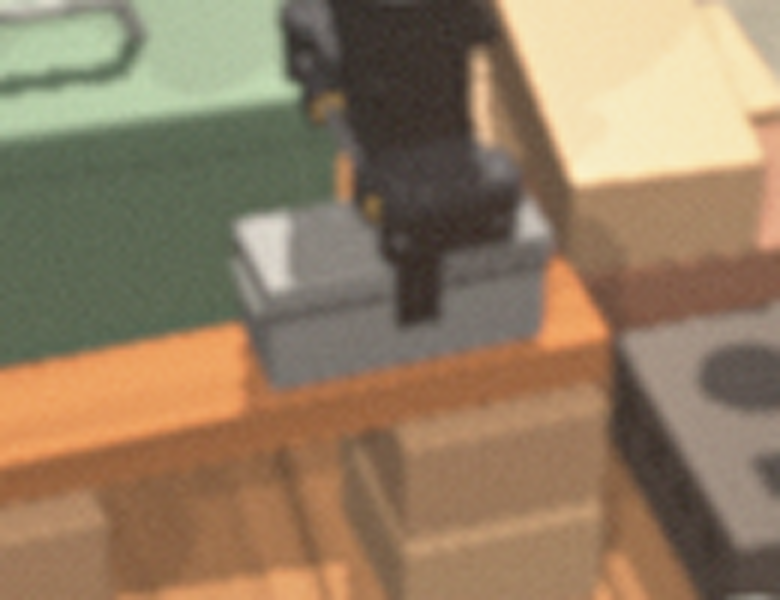

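```bash
python3 - <<'E'
from h import *
c=dict(np.load("pics/side0.npz")); a=np.radians(4.9); ex=np.array([np.cos(a),np.sin(a),0]); ey=np.array([-np.sin(a),np.cos(a),0])
f=lambda X:((proj(c,X)-[254,71])*6).round(0)
S=np.array([516.7,338.2,158]); C=np.array([610.7,347.8,159])
print("shelf front",f(S-35*ey-200*ex),f(S-35*ey+95*ex),f(S-35*ey+200*ex))
print("case bottom front",f(C-30*ey-75*ex),f(C-30*ey+75*ex)," +66",f(C-30*ey-75*ex+[0,0,66]),f(C-30*ey+75*ex+[0,0,66]))
print("back top", f(C+30*ey-75*ex+[0,0,66]),f(C+30*ey+75*ex+[0,0,66]))
E
```

```text
shelf front [-147.  494.] [414. 377.] [605. 337.]
case bottom front [270. 397.] [546. 339.]  +66 [268. 292.] [551. 235.]
back top [233. 222.] [511. 167.]
```

The crop (8th picture) shows B upright over the plank. Its front bottom edge runs from (275,388) to (540,335) and the plank's front edge lies about 24 crop px below, so the case sits slightly too far back or is still hovering. I nudge it 3 mm towards −y and lower to contact.

servo_tool --pt "0 -0.003 0 0 0 0 0" --pt "0 0 0.002 0 0 0 0" --pt "0 0 0.003 0 0 0 0"

```text
t: 20.2
eef_pos: [610.9, 345.0, 187.1]
tcp_rot: [3.14, 0.005, -3.058]
ft_force: [-9.9, -2.2, 24.8]
opening: 0.631
```

```bash
python3 go.py 611,344.5,187,184.9
```

```text
t 20.2 p [610.9 345.  187.1] rpy [ 179.89    0.3  -175.23] F [-9.92 -2.18 24.75] M [-0.871  1.921 -0.019] op 0.631 q [ 0.42  0.62  1.38  0.    1.13 -1.23]
611,344.5,187,184.9
tool mm [-0.1 -0.5  0.1] turn [ 0.11  0.3  -0.13] rows>= 0.0 0.0
```

Contact at 187 mm, as expected, with +25 N. I relax and open.

servo_tool --pt "0 0 -0.001 0 0 0 0" --pt "0 0 0 0 0 0 0"

```text
t: 20.37
eef_pos: [611.1, 344.9, 190.2]
tcp_rot: [3.139, 0.008, -3.058]
ft_force: [1.3, -1.1, -3.9]
opening: 0.633
```

servo_tool --pt "0 0 0 0 0 0 100" --pt "0 0 0 0 0 0 100" --pt "0 0 0 0 0 0 100" --pt "0 0 0 0 0 0 100" --pt "0 0 0 0 0 0 100"

```text
t: 20.78
eef_pos: [612.0, 345.0, 191.0]
tcp_rot: [3.138, 0.01, -3.058]
ft_force: [0.2, -0.2, -1.4]
opening: 0.923
```

```bash
python3 go.py 611,344.5,300,184.9
```

```text
t 20.78 p [612. 345. 191.] rpy [ 179.8     0.58 -175.23] F [ 0.21 -0.23 -1.39] M [-0.006  0.031  0.014] op 0.923 q [ 0.42  0.62  1.38 -0.    1.13 -1.23]
611,344.5,300,184.9
tool mm [-1.00e-01 -0.00e+00 -1.09e+02] turn [ 0.2   0.58 -0.13] rows>= 2.6 0.1
```

servo_tool --pt "0 0 0 0 0 0 100" --pt "0 0 -0.025 0 0 0 100" --pt "0 0 -0.04 0 0 0 100" --pt "0 0 -0.035 0 0 -2.6 100" --pt "0.006 -0.03 0 0 0 0 100" --pt "0.006 -0.04 0 0 0 0 100" --pt "0.006 -0.04 0 0 0 0 100" --pt "0.006 -0.04 0 0 0 0 100"

```text
t: 21.45
eef_pos: [605.8, 195.1, 292.8]
tcp_rot: [3.139, 0.009, -3.001]
ft_force: [0.7, -0.7, -0.2]
opening: 0.999
```

```bash
python3 go.py 428,-324,280,187.5
```

```text
t 21.45 p [605.8 195.1 292.8] rpy [ 179.84    0.5  -171.94] F [ 0.72 -0.67 -0.25] M [-0.017 -0.022  0.046] op 0.999 q [ 0.21  0.44  1.43  0.    1.26 -1.51]
428,-324,280,187.5
tool mm [ 248.8 -489.1    9.3] turn [0.16 0.5  0.56] rows>= 13.2 0.1
```

servo_tool --pt "0.0185 -0.0365 0 0 0 0.5 100" --pt "0.0185 -0.0365 0 0 0 0 100" --pt "0.0185 -0.0365 0 0 0 0 100" --pt "0.0185 -0.0365 0 0 0 0 100" --pt "0.0185 -0.0365 0 0 0 0 100" --pt "0.0185 -0.0365 0 0 0 0 100" --pt "0.0185 -0.0365 0 0 0 0 100" --pt "0.0185 -0.0365 0 0 0 0 100"

```text
t: 22.12
eef_pos: [494.8, -119.9, 290.9]
tcp_rot: [3.14, 0.012, -3.009]
ft_force: [0.4, 0.2, -0.4]
opening: 1.008
```

```bash
python3 go.py 428,-324,200,187.5
```

```text
t 22.12 p [ 494.8 -119.9  290.9] rpy [ 179.91    0.68 -172.39] F [ 0.43  0.24 -0.39] M [ 0.026 -0.036 -0.058] op 1.008 q [-0.37  0.24  1.74  0.01  1.15 -2.08]
428,-324,200,187.5
tool mm [  94.3 -193.6   89.5] turn [0.1  0.68 0.11] rows>= 5.6 0.1
```

servo_tool --pt "0.017 -0.034 0 0 0 0 100" --pt "0.017 -0.034 0 0 0 0 100" --pt "0.017 -0.034 0 0 0 0 100" --pt "0.017 -0.034 0.01 0 0 0 100" --pt "0.017 -0.034 0.02 0 0 0 100" --pt "0.009 -0.02 0.02 0 0.6 0 100" --pt "0 0 0.02 0 0 0 100" --pt "0 0 0 0 0 0 100"

```text
t: 22.78
eef_pos: [420.1, -335.5, 220.6]
tcp_rot: [-3.137, 0.006, -3.016]
ft_force: [1.1, 0.3, 0.2]
opening: 1.0
```

```bash
python3 go.py 428,-324,120,187.5
```

```text
t 22.78 p [ 420.1 -335.5  220.6] rpy [-179.74    0.32 -172.82] F [1.07 0.26 0.22] M [0.    0.064 0.013] op 1.0 q [-0.8   0.36  1.77  0.    1.01 -2.49]
428,-324,120,187.5
tool mm [ -8.7  10.9 100.6] turn [-0.26  0.32 -0.32] rows>= 2.4 0.0
```

servo_tool --pt "-0.008 0.01 0.025 0 0.3 -0.3 100" --pt "-0.002 0.003 0.03 0 0 0 100" --pt "0 0 0.03 0 0 0 100" --pt "0 0 0.02 0 0 0 100" --pt "0 0 0 0 0 0 100"

```text
t: 23.2
eef_pos: [431.4, -322.2, 116.7]
tcp_rot: [-3.132, 0.004, -3.011]
ft_force: [-0.6, 1.2, -0.3]
opening: 1.0
```

```bash
python3 go.py 428,-324,25,187.5
```

```text
t 23.2 p [ 431.4 -322.2  116.7] rpy [-179.45    0.25 -172.51] F [-0.63  1.19 -0.25] M [ 0.019  0.079 -0.033] op 1.0 q [-0.76  0.49  1.88 -0.    0.76 -2.46]
428,-324,25,187.5
tool mm [ 4.  -0.5 91.7] turn [-0.55  0.25 -0.01] rows>= 2.2 0.1
```

servo_tool --pt "0.001 0 0.025 -0.4 0 0 100" --pt "0.002 0 0.025 0 0.3 0 100" --pt "0.002 0 0.025 0 0 0 100" --pt "0.002 0 0.012 0 0.3 0 100" --pt "0 0 0 0 0 0 100"

```text
t: 23.62
eef_pos: [429.5, -324.9, 34.7]
tcp_rot: [-3.132, -0.001, -3.007]
ft_force: [-0.3, -0.1, -0.2]
opening: 0.997
```

```bash
python3 go.py 428,-324,26,187.5
```

```text
t 23.62 p [ 429.5 -324.9   34.7] rpy [-1.7945e+02 -4.0000e-02 -1.7231e+02] F [-0.33 -0.12 -0.15] M [0.007 0.069 0.015] op 0.997 q [-0.77  0.62  1.94 -0.01  0.58 -2.46]
428,-324,26,187.5
tool mm [1.4 1.2 8.7] turn [-0.55 -0.04  0.19] rows>= 0.2 0.1
```

servo_tool --pt "0.001 0.001 0.008 -0.5 0 0 100" --pt "0 0 0 0 0 0 0" --pt "0 0 0 0 0 0 0" --pt "0 0 0 0 0 0 0" --pt "0 0 0 0 0 0 0" --pt "0 0 0 0 0 0 0" --pt "0 0 0 0 0 0 0" --pt "0 0 0 0 0 0 0"

```text
t: 24.28
eef_pos: [431.3, -325.8, 33.1]
tcp_rot: [-3.135, 0.005, -3.007]
ft_force: [0.0, 0.9, -3.4]
opening: 0.632
```

```bash
python3 go.py 428,-324,26,187.5
```

```text
t 24.28 p [ 431.3 -325.8   33.1] rpy [-179.63    0.26 -172.27] F [ 0.02  0.92 -3.38] M [0.013 0.041 0.03 ] op 0.632 q [-0.77  0.63  1.93 -0.    0.57 -2.47]
428,-324,26,187.5
tool mm [3.  2.3 7. ] turn [-0.37  0.26  0.23] rows>= 0.2 0.1
```

servo_tool --pt "0 0 -0.02 0 0 0 0" --pt "0 0 -0.04 0 0 0 0" --pt "0 0 -0.04 0 0 0 0" --pt "0 0 -0.04 0 0 0 0" --pt "0 0 -0.04 0 0 0 0" --pt "0 0 -0.04 0 0 0 0" --pt "0 0 -0.02 0 0 0 0"

```text
t: 24.87
eef_pos: [427.4, -322.2, 277.2]
tcp_rot: [3.135, -0.006, -3.007]
ft_force: [-0.0, -0.5, -2.4]
opening: 0.633
```

```bash
python3 go.py 480,60,270,187.5
```

```text
t 24.87 p [ 427.4 -322.2  277.2] rpy [ 179.63   -0.32 -172.29] F [-0.01 -0.49 -2.42] M [-0.013 -0.067  0.007] op 0.633 q [-0.77  0.3   1.69 -0.    1.16 -2.47]
480,60,270,187.5
tool mm [-103.4  371.7    8.9] turn [ 0.37 -0.33  0.21] rows>= 9.3 0.1
```

servo_tool --pt "-0.011 0.039 0 0 0 0 0" --pt "-0.011 0.039 0 0 0 0 0" --pt "-0.011 0.039 0 0 0 0 0" --pt "-0.011 0.039 0 0 0 0 0" --pt "-0.011 0.039 0 0 0 0 0" --pt "-0.011 0.039 0 0 0 0 0" --pt "-0.011 0.039 0 0 0 0 0" --pt "-0.011 0.039 0 0 0 0 0"

```text
t: 25.53
eef_pos: [472.7, 1.8, 282.4]
tcp_rot: [-3.139, 0.0, -3.019]
ft_force: [0.9, 0.2, -1.9]
opening: 0.631
```

servo_tool --pt "0 0 0 0 0 0 0" --pt "0 0 0 0 7 0 0" --pt "0 0 0 0 7 0 0" --pt "0 0 0 0 7 0 0" --pt "0 0 0 0 7 0 0" --pt "0.03 0 0 0 2 0 0" --pt "-0.03 0 0 0 0 0 0" --pt "0 0 0 0 0 0 0"

```text
t: 26.2
eef_pos: [470.8, 11.6, 276.9]
tcp_rot: [-3.141, -0.555, -3.007]
ft_force: [-0.4, 0.5, -3.6]
opening: 0.63
```

servo_tool --pt "0 0 0 0 0 0 0" --pt "0 0 0 0 -7 0 0" --pt "0 0 0 0 -7 0 0" --pt "0 0 0 0 -7 0 0" --pt "0 0 0 0 -7 0 0" --pt "0 0 0 0 -2 0 0" --pt "0 0 0 0 0 0 0" --pt "0 0 0 0 0 0 0"

```text
t: 26.87
eef_pos: [469.0, 11.4, 275.4]
tcp_rot: [-3.141, -0.016, -3.007]
ft_force: [-0.5, 0.2, -2.1]
opening: 0.626
```

```bash
python3 go.py 480,60,270,187.5
```

```text
t 26.87 p [469.   11.4 275.4] rpy [-179.96   -0.91 -172.31] F [-0.53  0.23 -2.08] M [ 0.006 -0.058 -0.027] op 0.626 q [-0.11  0.21  1.83 -0.01  1.12 -1.82]
480,60,270,187.5
tool mm [-17.4  46.7   5.1] turn [-0.04 -0.91  0.19] rows>= 1.2 0.1
```

servo_tool --pt "0 0 0 0 -7 0 0" --pt "0 0 0 0 -7 0 0" --pt "0 0 0 0 -7 0 0" --pt "0 0 0 0 -7 0 0" --pt "0.03 0 0 0 -3 0 0" --pt "-0.03 0 0 0 0 0 0" --pt "0 0 0 0 0 0 0" --pt "0 0 0 0 0 0 0"

```text
t: 27.53
eef_pos: [445.6, 16.6, 257.1]
tcp_rot: [3.131, 0.491, -2.996]
ft_force: [0.5, 0.3, -2.9]
opening: 0.63
```

servo_tool --pt "0 0 0 0 7 0 0" --pt "0 0 0 0 7 0 0" --pt "0 0 0 0 7 0 0" --pt "0 0 0 0 7 0 0" --pt "0 0 0 0 0 0 0" --pt "0 0 0 0 0 0 0" --pt "0 0 0 0 0 0 0"

```text
t: 28.12
eef_pos: [451.4, 14.8, 259.8]
tcp_rot: [3.141, -0.004, -2.996]
ft_force: [-0.8, -0.7, -2.3]
opening: 0.63
```

```bash
python3 go.py 422,328.5,280,184.9
```

```text
t 28.12 p [451.4  14.8 259.8] rpy [ 179.94   -0.21 -171.66] F [-0.82 -0.66 -2.33] M [0.024 0.056 0.017] op 0.63 q [-0.11  0.19  1.9   0.    1.06 -1.83]
422,328.5,280,184.9
tool mm [-16.3 314.7 -20. ] turn [ 0.05 -0.21  3.44] rows>= 7.6 0.5
```

C's level moment went from −0.05 to +0.05 N m, which is small and opposite in sign to a sliding stamp, so C is sound. It goes to the near half of the shelf.

servo_tool --pt "0 0.01 -0.03 0 0 3.4 0" --pt "-0.002 0.038 0 0 0 0 0" --pt "-0.002 0.038 0 0 0 0 0" --pt "-0.002 0.038 0 0 0 0 0" --pt "-0.002 0.038 0 0 0 0 0" --pt "-0.002 0.038 0 0 0 0 0" --pt "-0.002 0.038 0 0 0 0 0" --pt "-0.002 0.03 0 0 0 0 0"

```text
t: 28.78
eef_pos: [441.2, 288.3, 294.3]
tcp_rot: [3.129, 0.021, -3.07]
ft_force: [0.3, -0.4, -2.7]
opening: 0.631
```

```bash
python3 go.py 422,328.5,260,184.9
```

```text
t 28.78 p [441.2 288.3 294.3] rpy [ 179.29    1.21 -175.91] F [ 0.27 -0.36 -2.69] M [ 0.004 -0.024  0.046] op 0.631 q [ 0.45  0.26  1.7   0.    1.15 -1.19]
422,328.5,260,184.9
tool mm [17.  41.1 34.4] turn [ 0.7   1.22 -0.8 ] rows>= 1.3 0.2
```

servo_tool --pt "0.006 0.02 0 0.6 1.2 -0.8 0" --pt "0.01 0.014 0 0 0 0 0" --pt "0 0 0.02 0 0 0 0" --pt "0 0 0.025 0 0 0 0" --pt "0 0 0 0 0 0 0"

```text
t: 29.2
eef_pos: [419.5, 328.8, 249.9]
tcp_rot: [3.127, 0.013, -3.049]
ft_force: [0.5, 0.1, -3.6]
opening: 0.627
```

```bash
python3 go.py 422,328.5,200,184.9
```

```text
t 29.2 p [419.5 328.8 249.9] rpy [ 179.16    0.77 -174.68] F [ 0.54  0.14 -3.56] M [0.023 0.032 0.026] op 0.627 q [ 0.54  0.32  1.75  0.01  1.06 -1.13]
422,328.5,200,184.9
tool mm [-1.8 -1.3 49.9] turn [0.84 0.76 0.42] rows>= 1.2 0.1
```

servo_tool --pt "-0.001 0 0.02 0.8 0.7 0.4 0" --pt "0 -0.001 0.02 0 0 0 0" --pt "0 0 0.006 0 0 0 0" --pt "0 0 0 0 0 0 0"

```text
t: 29.53
eef_pos: [421.4, 327.6, 206.6]
tcp_rot: [3.135, 0.009, -3.057]
ft_force: [-0.4, -1.2, -2.0]
opening: 0.629
```

```bash
python3 go.py 422,328.5,190,184.9
```

```text
t 29.53 p [421.4 327.6 206.6] rpy [ 179.62    0.49 -175.17] F [-0.4  -1.19 -2.02] M [ 0.    -0.012  0.009] op 0.629 q [ 0.54  0.37  1.8   0.    0.97 -1.12]
422,328.5,190,184.9
tool mm [-0.5  0.7 16.6] turn [ 0.38  0.49 -0.07] rows>= 0.4 0.1
```

servo_tool --pt "0 0.001 0.007 0.3 0.5 0 0" --pt "0 0 0.006 0 0 0 0" --pt "0 0 0.002 0 0 0 0"

```text
t: 29.78
eef_pos: [422.7, 328.8, 194.3]
tcp_rot: [3.137, 0.004, -3.059]
ft_force: [-1.2, -0.4, -4.2]
opening: 0.627
```

```bash
python3 go.py 422,328.5,190,184.9
```

```text
t 29.78 p [422.7 328.8 194.3] rpy [ 179.75    0.24 -175.24] F [-1.23 -0.4  -4.2 ] M [ 0.052 -0.004  0.022] op 0.627 q [ 0.54  0.39  1.81  0.    0.94 -1.12]
422,328.5,190,184.9
tool mm [ 0.7 -0.3  4.3] turn [ 0.25  0.24 -0.14] rows>= 0.1 0.0
```

servo_tool --pt "0 0 0.003 0 0 0 0" --pt "0 0 0.002 0 0 0 0"

```text
t: 29.95
eef_pos: [423.2, 329.1, 190.9]
tcp_rot: [3.136, 0.006, -3.058]
ft_force: [-10.0, -2.9, 28.7]
opening: 0.629
```

servo_tool --pt "0 0 0.002 0 0 0 0" --pt "0 0 0.002 0 0 0 0"

```text
t: 30.12
eef_pos: [423.3, 329.2, 190.9]
tcp_rot: [3.136, 0.009, -3.057]
ft_force: [-5.9, -3.9, 19.3]
opening: 0.627
```

Contact at z≈191. I relax, open and look.

servo_tool --pt "0 0 0 0 0 0 100" --pt "0 0 0 0 0 0 100" --pt "0 0 0 0 0 0 100" --pt "0 0 0 0 0 0 100" --pt "0 0 0 0 0 0 100" --pt "0 0 0 0 0 0 100"

```text
t: 30.62
eef_pos: [424.4, 329.9, 193.3]
tcp_rot: [3.133, 0.014, -3.057]
ft_force: [0.5, -0.6, -0.0]
opening: 0.976
```

servo_tool --pt "0 0 -0.025 0 0 0 100" --pt "0 0 -0.04 0 0 0 100" --pt "0 0 -0.035 0 0 0 100" --pt "0 -0.02 -0.02 0 0 0 100" --pt "0 -0.04 0 0 0 0 100" --pt "0 -0.04 0 0 0 7 100" --pt "0 -0.03 0 0 0 7 100" --pt "0 -0.03 0 0 0 7 100"

```text
t: 31.28
eef_pos: [425.7, 168.2, 316.1]
tcp_rot: [3.131, 0.009, 2.859]
ft_force: [0.2, -0.2, -1.6]
opening: 1.001
```

```bash
python3 go.py 450,99,200,161; python3 - <<'E'
from h import *; from cell import env
s=env.read_camera("side"); t=env.read_camera("top"); np.savez("pics/t2.npz",**t); np.savez("pics/s2.npz",**s)
a=cv2.resize(s["img"][80:280,200:400],None,fx=2,fy=2); b=cv2.resize(t["img"][130:330,95:295],None,fx=2,fy=2)
cv2.imwrite("pics/chk2.png",np.hstack([a,b]))
E
```

```text
t 31.28 p [425.7 168.2 316.1] rpy [179.38   0.54 163.83] F [ 0.21 -0.24 -1.6 ] M [-0.04  -0.013 -0.001] op 1.001 q [ 0.23  0.14  1.8   0.01  1.18 -1.06]
450,99,200,161
tool mm [-41.5 -61.  115.9] turn [0.64 0.52 2.84] rows>= 3.3 0.4
```

View pics/chk2.png

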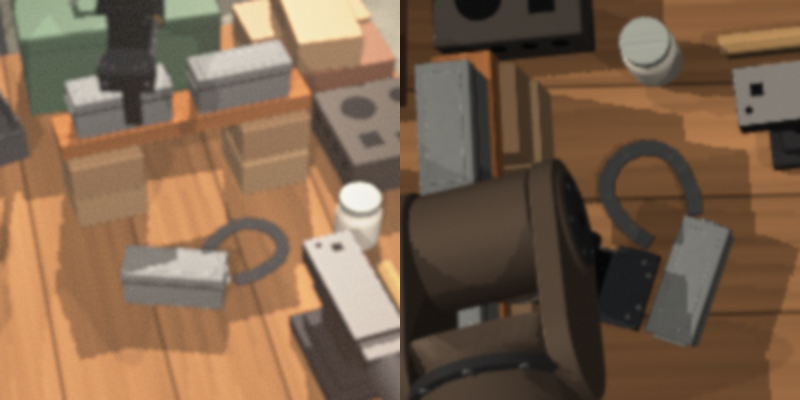

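Both sound cases stand upright on the plank: side crop (120,105) and (240,75). A is at top crop (690,280), with the horseshoe beside its far end. I measure A, B and the horseshoe again.

```bash
python3 - <<'E'
from h import *
o=dict(np.load("pics/top0.npz")); c=dict(np.load("pics/t2.npz"))
def case(c,u,v,z,r=45):
    hsv=cv2.cvtColor(c["img"],cv2.COLOR_BGR2HSV); m=((hsv[...,1]<60)&(hsv[...,2]>95)).astype(np.uint8)*255
    b=np.zeros_like(m); b[v-r:v+r,u-r:u+r]=m[v-r:v+r,u-r:u+r]; _,l=cv2.connectedComponents(b,connectivity=4)
    return rect(c,(l==l[v,u]).astype(np.uint8)*255,z)
print("A old",case(o,240,273,66),"now",case(c,240,270,66)); print("B shelf",case(c,117,185,224,40))
d=cv2.absdiff(o["img"],c["img"]).max(2)[195:240,190:235]; print("horseshoe diff",(d>40).sum())
for n,k in(("old",o),("now",c)):
    h=cv2.cvtColor(k["img"],cv2.COLOR_BGR2HSV)[198:238,192:225]; m=(h[...,1]<70); ys,xs=np.where(m); print(n,m.sum(),xs.mean(),ys.mean())
E
```

```text
A old [445.1  99.3 156.1  57.7 -19.3] now [458.9  98.7 139.1  58.8 -18.8]
B shelf [611.8 345.2 145.2  58.3   5.2]
horseshoe diff 0
old 371 13.514824797843666 17.827493261455526
now 371 13.517520215633423 17.82210242587601
```

The horseshoe has not moved, and B measures (612,345) with yaw 5.2°, centred on the plank. Now I regrasp A at about (451,99).

servo_tool --pt "-0.02 -0.03 0.015 0.5 0.5 2.6 100" --pt "-0.018 -0.027 0.03 0 0 0 100" --pt "-0.002 -0.002 0.035 0 0 0 100" --pt "0 0 0.035 0 0 0 100" --pt "0 0 0.035 0 0 0 100" --pt "0 0 0.03 0 0 0 100" --pt "0 0 0 0 0 0 100"

```text
t: 31.97
eef_pos: [450.3, 97.7, 132.2]
tcp_rot: [3.135, 0.01, 2.817]
ft_force: [-0.5, -0.2, -0.5]
opening: 0.996
```

```bash
python3 go.py 450.5,99,26,161.2
```

```text
t 31.97 p [450.3  97.7 132.2] rpy [179.6    0.54 161.41] F [-0.51 -0.23 -0.52] M [ 0.013 -0.02  -0.082] op 0.996 q [ 0.07  0.38  2.05  0.    0.7  -1.18]
450.5,99,26,161.2
tool mm [  1.2   0.6 106.2] turn [0.4  0.54 0.21] rows>= 2.5 0.1
```

servo_tool --pt "0 0 0.03 0.4 0.6 0 100" --pt "0.001 0 0.03 0 0.3 0 100" --pt "0.002 0 0.03 0 0.4 0 100" --pt "0.002 0 0.018 0 0.4 0 100" --pt "0 0 0 0 0 0 100"

```text
t: 32.38
eef_pos: [449.9, 102.0, 24.6]
tcp_rot: [3.14, -0.016, 2.824]
ft_force: [0.7, 0.1, 0.1]
opening: 1.001
```

```bash
python3 go.py 450.5,99,26,161.2
```

```text
t 32.38 p [449.9 102.   24.6] rpy [179.88  -0.93 161.78] F [0.74 0.13 0.07] M [ 0.002 -0.039  0.015] op 1.001 q [ 0.07  0.58  2.12  0.02  0.46 -1.19]
450.5,99,26,161.2
tool mm [-1.5 -2.7 -1.4] turn [ 0.11 -0.93  0.57] rows>= 0.1 0.1
```

servo_tool --pt "-0.001 -0.003 0 0 -0.9 0.5 100" --pt "0 0 0 0 0 0 100"

```text
t: 32.55
eef_pos: [451.3, 99.3, 26.3]
tcp_rot: [3.139, 0.002, 2.816]
ft_force: [0.3, -0.7, 0.6]
opening: 1.001
```

servo_tool --pt "0 0 0 0 0 0 0" --pt "0 0 0 0 0 0 0" --pt "0 0 0 0 0 0 0" --pt "0 0 0 0 0 0 0" --pt "0 0 0 0 0 0 0" --pt "0 0 0 0 0 0 0"

```text
t: 33.05
eef_pos: [454.3, 99.7, 32.3]
tcp_rot: [3.136, 0.011, 2.816]
ft_force: [-0.1, 1.2, 0.3]
opening: 0.637
```

```bash
python3 go.py 450.5,99,26,161.2
```

```text
t 33.05 p [454.3  99.7  32.3] rpy [179.66   0.64 161.37] F [-0.06  1.24  0.34] M [-0.034  0.022 -0.008] op 0.637 q [ 0.07  0.57  2.12  0.    0.44 -1.17]
450.5,99,26,161.2
tool mm [ 3.5 -2.   6.2] turn [0.34 0.64 0.17] rows>= 0.2 0.1
```

servo_tool --pt "0 0 -0.02 0 0 0 0" --pt "0 0 -0.035 0 0 0 0" --pt "0 0 -0.035 0 0 0 0" --pt "0 0 -0.035 0 0 0 0" --pt "0 0 -0.035 0 0 0 0" --pt "0 0 -0.035 0 0 0 0" --pt "0 0 -0.035 0 0 0 0" --pt "0 0 -0.02 0 0 0 0"

```text
t: 33.72
eef_pos: [445.9, 98.6, 285.8]
tcp_rot: [-3.139, -0.011, 2.816]
ft_force: [1.0, 0.4, -7.4]
opening: 0.63
```

```bash
python3 go.py 668,-64,265,161.2 668,-64,265,186
```

```text
t 33.72 p [445.9  98.6 285.8] rpy [-179.82   -0.61  161.34] F [ 1.04  0.42 -7.41] M [-0.029 -0.145 -0.003] op 0.63 q [ 0.07  0.18  1.84  0.    1.13 -1.17]
668,-64,265,161.2
tool mm [-262.7  -83.    18.2] turn [-0.18 -0.61  0.14] rows>= 6.6 0.1
668,-64,265,186
tool mm [-262.7  -83.    18.2] turn [ -0.04  -0.64 -24.66] rows>= 6.6 3.4
```

servo_tool --pt "-0.025 -0.008 0 0 -0.6 0 0" --pt "-0.035 -0.011 0 0 0 0 0" --pt "-0.037 -0.012 0 0 0 0 0" --pt "-0.037 -0.012 0 0 0 0 0" --pt "-0.037 -0.012 0 0 0 0 0" --pt "-0.037 -0.012 0 0 0 0 0" --pt "-0.03 -0.009 0 0 0 0 0" --pt "-0.015 -0.005 0 0 0 0 0"

```text
t: 34.38
eef_pos: [662.3, -63.6, 286.4]
tcp_rot: [-3.139, -0.005, 2.821]
ft_force: [-0.2, 0.6, -6.5]
opening: 0.628
```

servo_tool --pt "0 0 0 0 0 0 0" --pt "0 0 0 0 0 0 0"

```text
t: 34.55
eef_pos: [663.5, -66.4, 282.0]
tcp_rot: [-3.138, -0.012, 2.818]
ft_force: [0.1, 1.1, -7.1]
opening: 0.628
```

```bash
python3 go.py 671.5,-65,257,161.2
```

```text
t 34.55 p [663.5 -66.4 282. ] rpy [-179.81   -0.66  161.45] F [ 0.06  1.08 -7.06] M [-0.007  0.039  0.041] op 0.628 q [-0.2   0.51  1.35 -0.    1.3  -1.44]
671.5,-65,257,161.2
tool mm [-7.4  3.9 24.9] turn [-0.19 -0.66  0.25] rows>= 0.6 0.1
```

servo_tool --pt "-0.004 0.002 0.01 0 -0.6 0 0" --pt "-0.003 0.002 0.01 0 0 0 0" --pt "0 0 0.003 0 0 0 0" --pt "0 0 0 0 0 0 0" --pt "0 0 0 0 0 0 0"

```text
t: 34.97
eef_pos: [667.8, -62.2, 255.2]
tcp_rot: [-3.138, -0.009, 2.819]
ft_force: [-0.4, -0.0, -6.4]
opening: 0.629
```

```bash
python3 go.py 671.5,-65,257,161.2; python3 - <<'E'
from h import *; from cell import env
s=env.read_camera("side"); t=env.read_camera("top"); np.savez("pics/t3.npz",**t)
u,v=map(int,proj(s,[668,-64,230])); print(u,v)
a=cv2.resize(s["img"][v-75:v+75,u-75:u+75],(450,450),interpolation=cv2.INTER_CUBIC); b=cv2.resize(t["img"][130:280,90:430],(340,150)); b=cv2.resize(t["img"][130:350,90:430],(340,220))
can=np.zeros((450,790,3),np.uint8); can[:,:450]=a; can[:220,450:]=b; can[225:445,450:]=cv2.resize(s["img"][60:280,150:490],(340,220))
cv2.imwrite("pics/fin.png",can); np.savez("pics/s3.npz",**s)
E
```

```text
t 34.97 p [667.8 -62.2 255.2] rpy [-179.78   -0.52  161.54] F [-0.42 -0.05 -6.43] M [ 0.006  0.041 -0.002] op 0.629 q [-0.19  0.53  1.38 -0.    1.24 -1.44]
671.5,-65,257,161.2
tool mm [-4.4 -1.5 -1.8] turn [-0.22 -0.52  0.34] rows>= 0.1 0.1
377 198
```

View pics/fin.png

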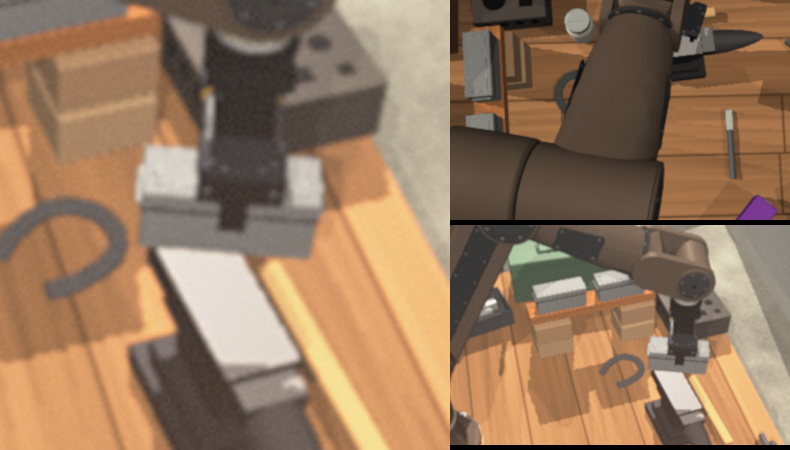

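servo_tool --pt "-0.004 -0.001 0 0 -0.5 0 0" --pt "0 0 0 0 0 0 0"

```text
t: 35.23
eef_pos: [671.8, -64.5, 256.9]
tcp_rot: [-3.138, 0.003, 2.82]
ft_force: [-0.7, 0.3, -6.4]
opening: 0.628
```

```bash
python3 go.py 671.5,-65,257,161.2; python3 - <<'E'
from h import *
c=dict(np.load("pics/s3.npz")); a=np.radians(-18.5); ex=np.array([np.cos(a),np.sin(a),0]); ey=np.array([-np.sin(a),np.cos(a),0])
f=lambda X:((proj(c,X)-[302,123])*3).round(0)
C=np.array([667.8-3.6,-62.2+1.2,255.2-32])
print("bottom",f(C-30*ey-75*ex),f(C-30*ey+75*ex),"top front",f(C-30*ey-75*ex+[0,0,66]),f(C-30*ey+75*ex+[0,0,66]))
E
```

```text
t 35.23 p [671.8 -64.5 256.9] rpy [-1.7980e+02  1.7000e-01  1.6156e+02] F [-0.7   0.3  -6.41] M [0.054 0.052 0.003] op 0.628 q [-0.19  0.53  1.37 -0.    1.24 -1.44]
671.5,-65,257,161.2
tool mm [ 0.2 -0.6 -0.1] turn [-0.2   0.17  0.36] rows>= 0.0 0.0
bottom [133. 250.] [308. 261.] top front [137. 195.] [317. 206.]
```

The picture shows A held over the anvil face, with its bottom edge running from about (142,240) to (310,258), slightly steeper than a level case would give. I fit that edge properly.

```bash
python3 - <<'E'
from h import *; from cell import env
c=env.read_camera("side"); np.savez("pics/s4.npz",**c)
a=np.radians(-18.44); ex=np.array([np.cos(a),np.sin(a),0]); ey=np.array([-np.sin(a),np.cos(a),0])
C=np.array([671.8-3.6,-64.5+1.2,256.9-32])
L,R=proj(c,C-30*ey-75*ex),proj(c,C-30*ey+75*ex); print("pred bottom",L,R,"slope",(R-L)[1]/(R-L)[0])
LT,RT=proj(c,C-30*ey-75*ex+[0,0,66]),proj(c,C-30*ey+75*ex+[0,0,66]); print("pred top",LT,RT)
g=cv2.cvtColor(c["img"],cv2.COLOR_BGR2GRAY).astype(float); s=cv2.cvtColor(c["img"],cv2.COLOR_BGR2HSV)[...,1].astype(float)
def edge(img,y0,name,us,sign):
    P=[]
    for u in us:
        v0=int(L[1]+(u-L[0])*(R-L)[1]/(R-L)[0])+y0; col=cv2.GaussianBlur(img,(3,3),0)[v0-9:v0+10,u]; d=np.gradient(col)*sign
        k=int(np.argmax(d[1:-1]))+1; o=(d[k-1]-d[k+1])/(2*(d[k-1]-2*d[k]+d[k+1])+1e-9); P.append((u,v0-9+k+o))
    P=np.array(P); print(name,P.round(1).tolist()); print(np.polyfit(P[:,0],P[:,1],1))
us=[u for u in range(int(L[0])+4,int(R[0])-3,3) if abs(u-proj(c,[671,-64,240])[0])>9]
edge(s,0,"bottom sat",us,1); edge(g,-18,"topedge gray",us,-1)
E
```

```text
pred bottom [348.25370183 206.15230863] [406.35344741 209.93333355] slope 0.06507816659504283
pred top [349.39640099 187.76660112] [409.52118139 191.5895319 ]
bottom sat [[352.0, 205.3], [355.0, 215.2], [358.0, 211.7], [361.0, 204.1], [364.0, 204.3], [367.0, 203.9], [370.0, 204.6], [391.0, 207.3], [394.0, 207.4], [397.0, 207.6], [400.0, 207.9]]
[-1.4279963e-02  2.1255100e+02]
topedge gray [[352.0, 187.5], [355.0, 187.5], [358.0, 187.7], [361.0, 187.9], [364.0, 188.2], [367.0, 188.3], [370.0, 182.9], [391.0, 180.5], [394.0, 194.2], [397.0, 194.1], [400.0, 191.2]]
[7.88591630e-02 1.58708447e+02]
```

```bash
python3 - <<'E'
from h import *
c=dict(np.load("pics/s4.npz")); a=np.radians(-18.44); ex=np.array([np.cos(a),np.sin(a),0]); ey=np.array([-np.sin(a),np.cos(a),0])
C=np.array([671.8-3.6,-64.5+1.2,256.9-32]); k=9
im=cv2.resize(c["img"][165:220,338:422],None,fx=k,fy=k,interpolation=cv2.INTER_CUBIC)
def seg(P,Q,col): cv2.line(im,*[tuple(int(x) for x in ((proj(c,p)-[338,165])*k+k/2)) for p in(P,Q)],col,1)
for s,z,col in((-30,0,(0,0,255)),(-30,66,(0,255,0)),(30,66,(255,255,0))):
    seg(C+s*ey-75*ex+[0,0,z],C+s*ey+75*ex+[0,0,z],col)
for e in(-75,75): seg(C-30*ey+e*ex,C-30*ey+e*ex+[0,0,66],(0,255,255))
cv2.imwrite("pics/ov.png",im)
E
```

```text
(no output)
```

View pics/ov.png

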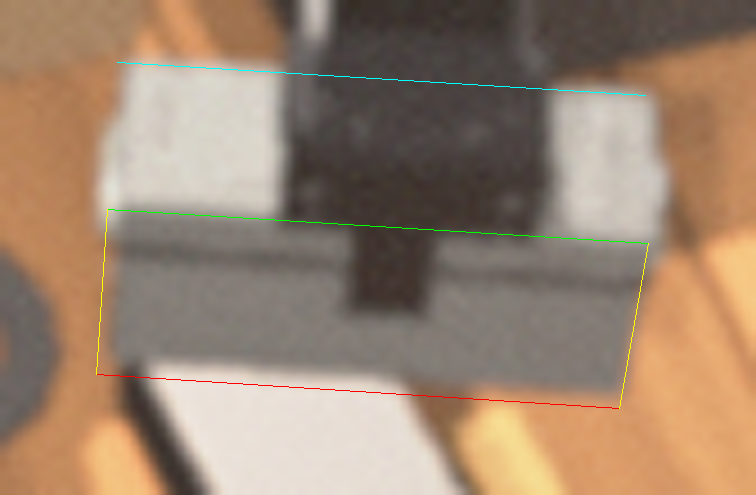

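The overlay shows the case parallel to the level prediction to about 0.5°, with the far end a hair low, and about 2–3 mm too far in +x. One small trim, then hold and check.

servo_tool --pt "0.002 0 0 0 -0.5 0 0" --pt "0 0 0 0 0 0 0" --pt "0 0 0 0 0 0 0" --pt "0 0 0 0 0 0 0" --pt "0 0 0 0 0 0 0"

```text
t: 35.7
eef_pos: [669.4, -63.8, 257.8]
tcp_rot: [-3.138, 0.013, 2.819]
ft_force: [0.4, -0.2, -7.1]
opening: 0.627
```

```bash
python3 go.py 671.5,-65,257,161.2; python3 - <<'E'
from h import *; from cell import env
c=env.read_camera("side"); o=dict(np.load("pics/s2.npz"))
d=cv2.absdiff(c["img"],o["img"]).max(2)>45
for n,(x,y,w,h) in dict(jar=(365,170,25,15),chisel=(275,300,70,25),drift=(392,340,40,55),hammer=(270,380,130,60),purple=(200,305,65,55),shelfB=(292,98,55,30)).items(): print(n,d[y:y+h,x:x+w].sum())
E
```

```text
t 35.7 p [669.4 -63.8 257.8] rpy [-179.81    0.75  161.54] F [ 0.4  -0.18 -7.08] M [ 0.037  0.057 -0.045] op 0.627 q [-0.19  0.52  1.39 -0.01  1.22 -1.44]
671.5,-65,257,161.2
tool mm [-2.4 -0.5  0.8] turn [-0.19  0.75  0.34] rows>= 0.1 0.1
jar 323
chisel 44
drift 57
hammer 1224
purple 55
shelfB 432
```

```bash
python3 - <<'E'
from h import *; from cell import env
c=env.read_camera("side"); t=env.read_camera("top")
o=dict(np.load("pics/side0.npz"))["img"]; b=o[280:480,180:580]; n=c["img"][280:480,180:580]
can=np.zeros((600,800,3),np.uint8); can[:200,:400]=b; can[:200,400:]=n
can[200:600,:533]=cv2.resize(c["img"],(533,400)); can[200:400,533:800]=cv2.resize(t["img"],(267,200))
cv2.imwrite("pics/last.png",can)
E
```

```text
(no output)
```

View pics/last.png

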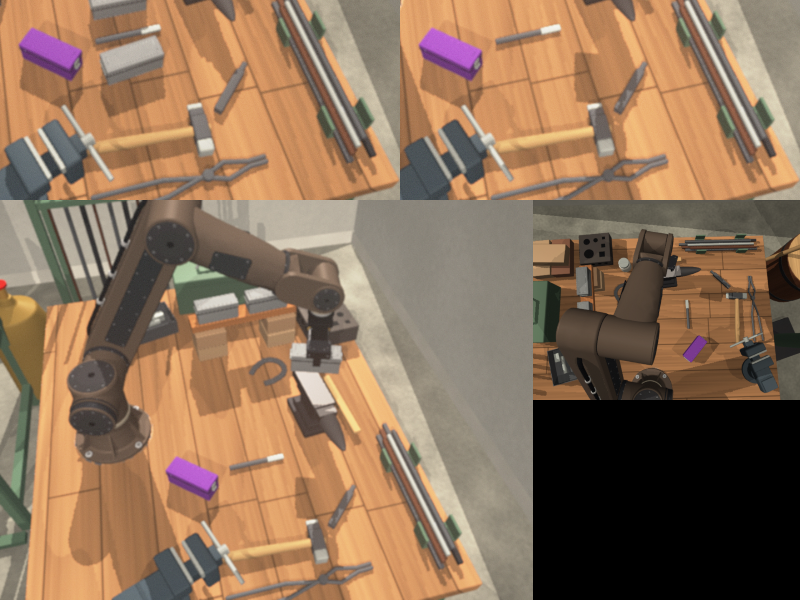

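The hammer, chisel, drift and purple box are where they were; only shadows differ. Both sound cases stand on the shelf, and A is held level over the anvil's face. I hand in.

```bash
python3 -c "
from cell import env
print(env.job_done())"; python3 go.py
```

```text
the job is handed in; nothing more can be done
None
the job is handed in; nothing more can be done
```

Case A, the one nearest the shelf, is the one that rattles. I am holding it level over the middle of the anvil's face, and the job is handed in at about 36 s. The two sound cases stand upright on the plank shelf.

**How I know it is A:** After tipping and shaking, A's level moment about its y axis went +0.13, −0.08, +0.09 N m, as a sliding stamp would do. B and C changed by only about 0.07 and 0.10 N m, in the opposite sense, so I took that as sensor noise.

**Last checks:**
- **Case A:** the underside is about 85 mm above the face, using the bench height at which I gripped it. In the last close picture it was level to about 0.5°. I then trimmed the tilt by 0.5°, after which the tool read 0.75°, and I did not measure the case again.
- **B and C:** both stand on the plank. The camera puts B at (612, 345) mm, within about 1 mm of the plank's centre line. I placed C the same way but did not measure it afterwards.
- **Other things:** the horseshoe measured unmoved. The hammer, chisel, drift and purple box look unmoved in the last picture. I did not check the jar and brush closely.

**What disagreed:**
- When I set A back on the bench, the force sensor still showed its full weight although the pictures showed it standing. The fingers slid down its sides, and it ended about 4 mm from its old spot before I picked it up again.
- The bottom edge of A over the anvil appeared about 2 pixels higher than predicted.

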